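# Flip the hex key and lever the clamp screw tight

### The arm

A 7-joint arm with a two-finger parallel gripper is mounted at the origin on the work surface. World frame = base frame: x ahead of the robot, y to its left, z up, the work surface at z = 0. Lengths are in m, angles in rad, forces in N, time in s.
With the tool pointing down it reaches from about 0.425 to 0.925 m from the base axis. Payload 6.8 kg.
Tool frame: the origin (TCP) lies midway between the tips of the shut fingers; the grasp point (between the pads) lies 19 mm behind it; y points along the fingers, z is the direction in which the jaws open and shut, and the axes are right-handed (so a half turn about y gives the same grasp; the last joint's range is limited). The gripper opens to 85 mm and grips with 20 to 120 N. Pads are 22 mm wide; open, the fingers measure 114 mm over their backs; the gripper's body (76 mm by 85 mm) begins 54 mm behind the grasp point. The pads swing forward as they close: fully open they stand 13 mm farther back than shut.
Start: joints at [-1.356, 0.477, 0.022, 1.555, -0.011, 1.109, -0.083], TCP at [0.214, 0.64, 0.231] pointing down, gripper open.
Joint ranges: [-2.96, 2.96], [-0.34, 2.1], [-1.41, 1.46], [0.24, 2.44], [-1.37, 4.51], [0.17, 1.92], [-2.96, 2.96]. Speed limits (rad/s): [2.39, 2.39, 3.14, 3.14, 3.14, 3.14, 3.14].

### API

Orientations are given as a rotation vector (axis times angle).
In Python, from bench import r gives the robot as it stands.
- The arm moves only by the tool send_rows, never from a script. Its argument "rows" is text: rows parted by semicolons, each of 6 numbers parted by spaces: the shift along the world's x, y, z in m, then the turn, a rotation vector about the world's x, y, z in rad. A call has 1 to 20 rows; each row shifts and turns the commanded pose from where the row before left it; what a row does not reach is not made up. A row lasts 1/10 s, in which the tool goes at most 50 mm and 8.59 degrees, less where a joint would pass 70% of its speed; a pose out of reach is approached as far as the arm can. A call is refused whole if a number of a shift passes 0.05 or a number of a turn 0.15, either way. A call with a gripper value outside its range is refused whole. "grip" is the finger opening in m, from 0 to 0.0854, set as the call begins (left out, the last holds). The fingers move at their own pace and stop on an object; "grip_force" is the grip in N (left out, the last holds). Time passes only in rows, so rows that do not move let the fingers close. It gives the time, the measured TCP pose, the force and the opening at its end, in the units of the state.
- r.get_obs(): the state, without advancing time (a new reading comes with each control period).
- r.grab_frame(name): name is "side" or "top" or "wrist"; returns a dict with "pixels" (420x560x3 uint8, red, green, blue), "intrinsics" (3x3 intrinsics, pixels), "k1" (the pictures are not rectified: a ray, as slopes to the right and down, at radius r is drawn at 1 + k1 r^2 times it, then the intrinsics apply), "position" and "orientation" of the camera in the world. Camera axes: x right, y up, looking along -z (the intrinsics and any distortion apply to the point x, -y, -z); pixel columns grow to the right and rows downward; lengths in m; the calibration is good to about 2 mm. A picture is of the moment at which its call begins. There is no depth.
- r.hand_in(): hands the job in, once; it reports no verdict.
The state is a dict: "clock": time; "joints": joint angles; "qvel": joint speeds; "tau": joint torques, N m; "tcp_pos": TCP position; "orientation": TCP orientation; "contact_force": force on the tool from outside, world axes, zero at the start; "moment": the same for the moment, N m; "grip_width": finger opening in m.
Only numpy, scipy, OpenCV 4.12 (cv2) and the standard library are available. Lean on these libraries where they do the work, as an engineer would, in place of code of your own. Each camera call takes 0.05 s, during which the arm holds its last target.

### The job

Tighten the stiff clamp screw that holds the panel, using the hex key. Take the key out of its leaning stand, lay it in the blue fork rest with its long arm level along both forks and its short arm hanging down, and let go; then take it again, set the short arm fully home in the socket of the screw, and use the long arm as the lever to turn the screw clockwise (seen from above) all the way to its stop. Leave the key in the screw and let go; never turn or grip the screw with the fingers, and do not shift or tip the glue bottle, cup, wood offcut or tin.

Things in the scene. Friction and masses are not known exactly. Their poses are not given: they have to be found in the camera images.
- key: L-shaped steel hex key, 17 mm across flats, 0.42 kg +-20 percent. Origin at the elbow, where the arms' centre lines cross. Long arm along +x, 200 mm from the origin to its end, orange sleeve from 40 to 125 mm; 19 mm wide along y, 17 mm along z. Short arm along -z, 75 mm from the origin to its end; hexagon corners on its +y and -y sides. Starts with the long arm 85 mm deep in the stand, 115 mm free
- key_mid (a point): point of the key on the centre line of the long arm, 73 mm from the elbow: about the centre of mass, under the sleeve
- key_short_tip (a point): end of the short arm of the key, on its centre line
- key_long_tip (a point): free end of the long arm of the key, on its centre line
- stand: wooden stand fixed to the bench, base 130 x 70 x 12 mm (x, y, z), with a leaning square tube (38 x 39 mm outside, 21.5 x 23 mm inside) that holds the key; at most 105 mm high. Origin at the centre of its underside, z up. The bore leans 30 degrees from vertical: the key comes out up and towards -x, along (-0.5, 0, 0.866) of this frame, its short arm pointing to -x and 30 degrees down
- stand_mouth (a point): centre of the mouth of the stand's bore, 92 mm above the bench; the bore is 85 mm deep
- rest: fixed blue rest: two upright forks at x = -50 and +50 mm, each 8 mm thick, on a steel base 130 x 70 x 12 mm. Origin at the centre of the underside, z up. The key lies along x, elbow at either end, short arm hanging outside the forks. Notches 22 mm wide at the bottom, flaring to about 38 mm; floors 85 mm, tips 112 mm above the bench
- rest_mid (a point): point midway between the forks, where the key's point key_mid should lie: 93.5 mm above the bench; x along the forks' line, z up
- clamp: fixed clamp: white panel with black edge 154 x 244 x 8 mm (x, y, z) under a steel bar 46 x 260 mm, top 18 mm above the bench, with green end blocks 30 mm high at y = -105 and +105 mm. The screw stands at its centre; the yellow mark on the screw head meets the red mark on the bar's -x side when tight. Origin at the centre of the underside, z up
- screw (a joint): angle of the clamp screw in rad: grows as the screw turns clockwise seen from above. Starts between 0 and 0.55; the stop (fully tight) is at 1.2. Stiff: 0.8 N m of friction all the way; it stays where it is left. The key has about 10 degrees of play in the socket either way, gives some 5 degrees more under load, and sags up to 10 degrees when let go
- screw_socket (a point): centre of the floor of the screw's hexagon socket, 26 mm above the bench; z up, turns with the screw. Head 40 mm in diameter, top 54 mm above the bench; socket 18.8 mm across flats, 28 mm deep, its top 8 mm a funnel opening to 28 mm. Seated: key z up, short tip on the floor, long arm level 101 mm above the bench, key x at 0 or a multiple of 60 degrees from this x
- glue: loose white glue bottle with green band, 60 mm in diameter, 150 mm high, upright; origin at the centre of the underside. Bystander
- cup: loose empty red cup, 76 mm in diameter at the rim, 110 mm high, upright; origin at the centre of the underside. Bystander
- offcut: loose wood offcut 85 x 45 x 30 mm (x, y, z); origin at the centre of the underside. Bystander
- tin: loose tin with blue band, 64 mm in diameter, 50 mm high, upright; origin at the centre of the underside. Bystander
Not all that is in view belongs to the job. Leave any orange or yellow look-alike of the rest alone.

How it is judged:
By the outcome, as a careful person would: the job done as asked, in the order asked, and still so for the second after the job is handed in, with the robot touching nothing.
It also fails if it takes over 64 s, if anything falls off the work surface, if the arm or the gripper's body presses on something with over 40 N, if the wrist force passes 120 N, or if a joint passes its speed limit or range.

## Working session

There is one attempt and no reset: what is moved stays moved. The work goes in short steps, Python scripts to look and compute and a tool call to move; the robot and the scene stay as the last step left them, time stands still between calls to the robot, and variables do not carry over. Pictures are saved under pics/ and viewed, and the job is handed in when it is done.

Besides the shell and the picture viewer there is one more tool, called after ">>>" by a JSON object that holds its "api" and its "payload". send_rows: Moves the arm, as the interface text tells. Its arguments: {"type":"object","properties":{"rows":{"type":"string"},"grip":{"type":"number"},"grip_force":{"type":"number"}},"required":["rows"]}

```bash
ls; mkdir -p pics
python3 - <<'E'
from bench import r
import cv2
o=r.get_obs(); print(o)
for n in ["side","top","wrist"]:
    f=r.grab_frame(n); cv2.imwrite(f"pics/{n}0.png",f["pixels"][:,:,::-1])
    print(n,f["intrinsics"].tolist(),f["k1"],f["position"],f["orientation"])
E
```

```text
pics
{'clock': 0.0, 'joints': array([-1.35605583,  0.47783052,  0.02237563,  1.55648438, -0.01152139,
        1.10926921, -0.08309285]), 'qvel': array([ 0.00198816,  0.00014125, -0.00277227,  0.00025398, -0.00056311,
        0.00039154,  0.00062233]), 'tau': array([-8.56173319e-04, -5.96458268e+01,  1.60718735e+00, -2.81193370e+01,
        1.22806284e-02,  9.19874583e-03, -8.34082414e-06]), 'tcp_pos': array([0.21399116, 0.63954735, 0.2302921 ]), 'orientation': array([-1.55776475,  0.25356262, -0.25330528]), 'contact_force': array([-0.89763298,  0.3032364 , -0.89655919]), 'moment': array([ 0.05957276, -0.00758538,  0.01447908]), 'grip_width': 0.08560050321214353}
side [[506.0761101221102, 0.0, 269.6250743016578], [0.0, 506.0761101221102, 218.22491288251476], [0.0, 0.0, 1.0]] -0.01334437836186301 [0.28365349 0.96921847 1.45763618] [ 0.13815303 -1.02598241 -2.7249484 ]
top [[522.8043273085909, 0.0, 284.05061029770434], [0.0, 522.8043273085909, 214.5878289563036], [0.0, 0.0, 1.0]] -0.07724344205121293 [ 0.32076253 -0.16991192  1.75080912] [ 0.12450189 -0.10505808 -1.55826614]
wrist [[367.69521628057646, 0.0, 281.80711622078053], [0.0, 367.69521628057646, 212.79118222215658], [0.0, 0.0, 1.0]] -0.06903595606142121 [0.13560982 0.66962446 0.37274084] [-0.28872709 -0.2055392   1.23619402]
```

View pics/side0.png

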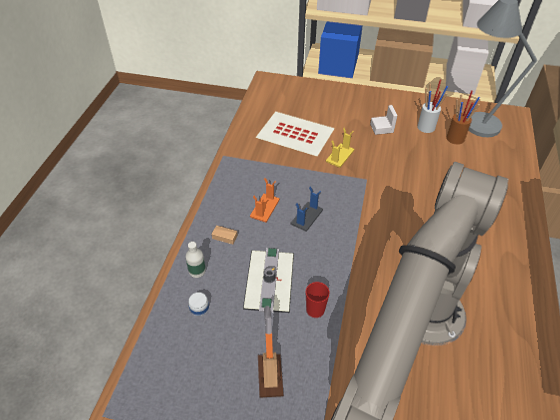

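View pics/top0.png

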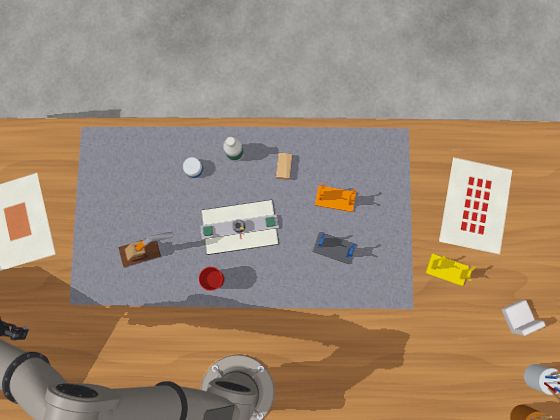

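View pics/wrist0.png

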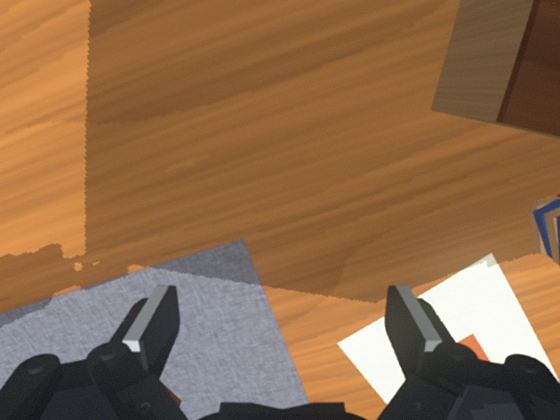

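```bash
cat > h.py <<'E'
from bench import r
import cv2, numpy as np
from scipy.spatial.transform import Rotation as R
from scipy.optimize import least_squares
def snap(n,tag,crop=None,s=1):
    f=r.grab_frame(n); np.savez(f"pics/{tag}.npz",**{k:np.array(v) for k,v in f.items()})
    im=f["pixels"][:,:,::-1].copy()
    cv2.imwrite(f"pics/{tag}_full.png",im)
    if crop:
        a,b,c,d=crop; im=cv2.resize(im[b:d,a:c],None,fx=s,fy=s,interpolation=cv2.INTER_CUBIC)
    cv2.imwrite(f"pics/{tag}.png",im); return f
def load(tag): return dict(np.load(f"pics/{tag}.npz"))
def proj(f,P):
    P=np.atleast_2d(P); c=R.from_rotvec(f["orientation"]).inv().apply(P-f["position"])
    s=np.c_[c[:,0]/-c[:,2],-c[:,1]/-c[:,2]]; r2=(s**2).sum(1,keepdims=True); s=s*(1+float(f["k1"])*r2)
    K=np.array(f["intrinsics"]); return s@K[:2,:2].T+K[:2,2]
def ray(f,px):
    K=np.array(f["intrinsics"]); d=(np.array(px,float)-K[:2,2])/[K[0,0],K[1,1]]; s=d.copy()
    for _ in range(20): s=d/(1+float(f["k1"])*(s@s))
    v=R.from_rotvec(f["orientation"]).apply([s[0],-s[1],-1]); return np.array(f["position"]),v/np.linalg.norm(v)
def onz(f,px,z):
    p,v=ray(f,px); return p+v*(z-p[2])/v[2]
def tri(obs):
    A=np.zeros((3,3));b=np.zeros(3);L=[]
    for f,px in obs:
        p,v=ray(f,px);M=np.eye(3)-np.outer(v,v);A+=M;b+=M@p;L.append((p,v))
    X=np.linalg.solve(A,b); return X,[np.linalg.norm(np.cross(X-p,v)) for p,v in L]
E
python3 - <<'E'
from h import *
f=snap("top","t1",(110,180,290,290),4.4)
f=snap("top","t2",(290,170,390,270),6)
f=snap("side","s1",(220,230,340,410),3.3)
f=snap("side","s2",(240,170,340,240),8)
E
```

```text
(no output)
```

View pics/t1.png

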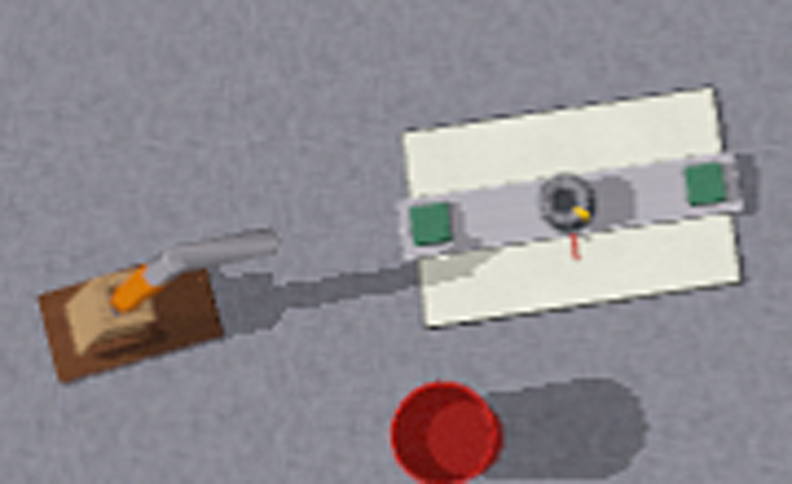

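View pics/t2.png

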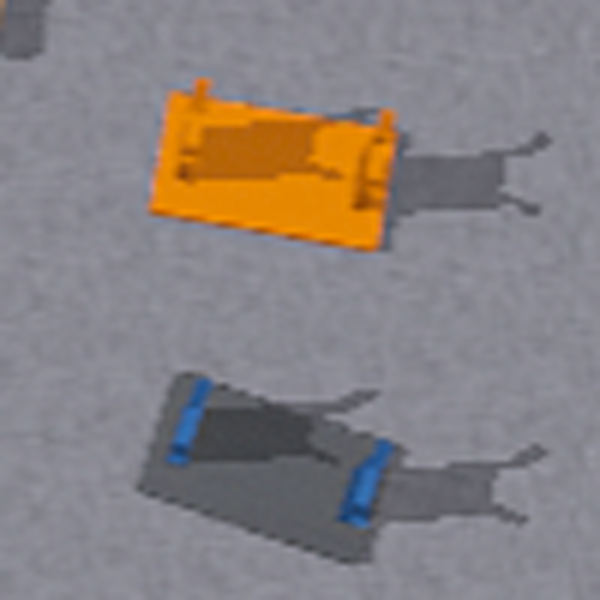

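View pics/s1.png

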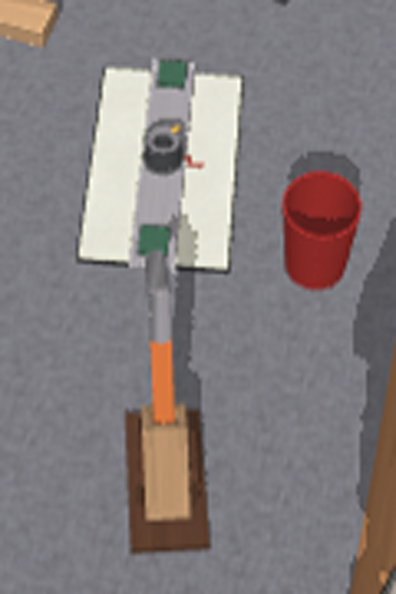

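View pics/s2.png

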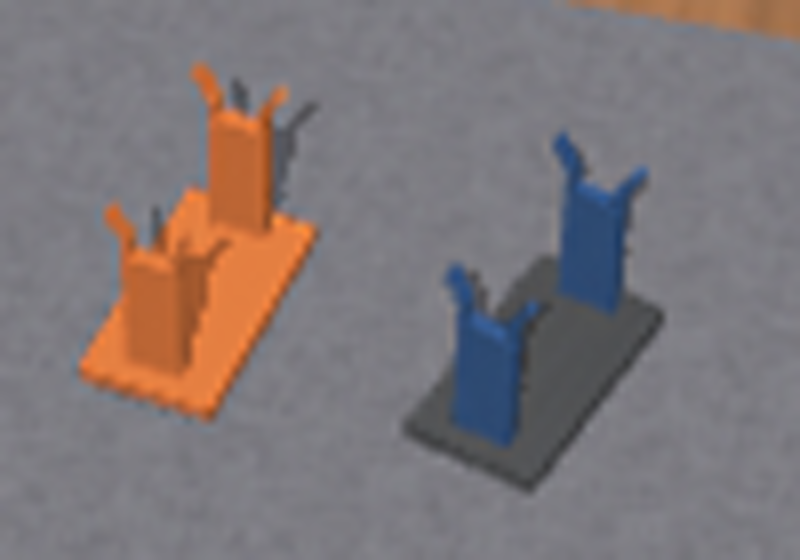

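```bash
cat >> h.py <<'E'
def uc(px,crop,s): return (np.array(px,float)+.5)/s-.5+np.array(crop[:2])
def fitpose(obs,x0):
    # obs: list (frame, px, localpoint)
    def res(p):
        Rz=R.from_euler('z',p[2]); o=[]
        for f,px,l in obs: o.append(proj(f,Rz.apply(l)+[p[0],p[1],0])[0]-px)
        return np.concatenate(o)
    best=min((least_squares(res,[x0[0],x0[1],y],loss='soft_l1') for y in np.arange(-3,3.2,.75)),key=lambda q:q.cost)
    return best.x,np.round(res(best.x).reshape(-1,2),1)
E
python3 - <<'E'
from h import *
t=load("t1"); t2=load("t2"); s1=load("s1"); s2=load("s2")
T1=lambda *p:uc(p,(110,180),4.4); T2=lambda *p:uc(p,(290,170),6); S1=lambda *p:uc(p,(220,230),3.3); S2=lambda *p:uc(p,(240,170),8)
# clamp
for nm,f,M,pts in [("top",t,T1,[(431,223),(706,184),(567,201)]),]:
    print([onz(f,M(*p),z).round(4) for p,z in zip(pts,(.03,.03,.054))])
print("screw tri",tri([(t,T1(567,201)),(s1,S1(165,142))]))
ob=[(t,T1(714,88),(.077,-.122,.01)),(t,T1(403,132),(.077,.122,.01)),(t,T1(428,327),(-.077,.122,.01)),(t,T1(741,285),(-.077,-.122,.01)),
(t,T1(431,223),(0,.105,.03)),(t,T1(706,184),(0,-.105,.03)),(t,T1(567,201),(0,0,.054)),
(s1,S1(105,67),(.077,-.122,.01)),(s1,S1(243,75),(-.077,-.122,.01)),(s1,S1(229,271),(-.077,.122,.01)),(s1,S1(79,262),(.077,.122,.01)),(s1,S1(165,142),(0,0,.054))]
print("clamp",*fitpose(ob,(.48,0)))
# rest
ob=[(t2,T2(185,370),(.065,.035,.012)),(t2,T2(400,445),(-.065,.035,.012)),(t2,T2(368,562),(-.065,-.035,.012)),(t2,T2(137,490),(.065,-.035,.012)),
(s2,S2(403,425),(.065,.035,.012)),(s2,S2(545,255),(-.065,.035,.012)),(s2,S2(665,315),(-.065,-.035,.012)),(s2,S2(528,485),(.065,-.035,.012))]
print("rest",*fitpose(ob,(.4,-.3)))
# stand : key comes out toward -x local; short arm points to world -y => local -x ~ world -y
ob=[(t,T1(38,297),(.065,.035,.012)),(t,T1(62,383),(.065,-.035,.012)),(t,T1(222,333),(-.065,-.035,.012)),(t,T1(205,262),(-.065,.035,.012)),
(s1,S1(133,551),(.065,.035,.012)),(s1,S1(209,547),(.065,-.035,.012)),(s1,S1(201,409),(-.065,-.035,.012)),(s1,S1(127,411),(-.065,.035,.012))]
for sg in (1,-1):
    o2=[(a,b,(sg*c[0],sg*c[1],c[2])) for a,b,c in ob]
    print("stand",*fitpose(o2,(.4,.25)))
# key points
print("elbow",tri([(t,T1(165,262)),(s1,S1(161,292))]), "tip",tri([(t,T1(275,243)),(s1,S1(157,250))]))
E
```

```text
[array([0.5194, 0.1065, 0.03  ]), array([ 0.551, -0.101,  0.03 ]), array([0.5341, 0.0014, 0.054 ])]
screw tri (array([0.53682875, 0.00288676, 0.04026625]), [np.float64(0.0010460132376236303), np.float64(0.0010460132376235059)])
clamp [0.53566308 0.00462951 0.15190454] [[-0.3 -0.6]
 [-1.  -0.4]
 [-1.2  0.3]
 [-0.1 -0.4]
 [-0.6 -0.1]
 [-0.6 -0.2]
 [-1.  -0.5]
 [ 0.7 -1.1]
 [ 1.4 -0.5]
 [ 1.1 -1.1]
 [-0.  -1.9]
 [ 0.5 -1.8]]
rest [ 0.46935265 -0.31380093  2.15185952] [[  2.8  35.2]
 [ -0.4   1.5]
 [ -6.7 -35.5]
 [ -0.7  -2.5]
 [ 32.4   1.5]
 [  1.6  -0.9]
 [-30.1  -4. ]
 [ -0.5  -1.2]]
stand [0.44338662 0.3377759  1.44144692] [[  0.5  13.2]
 [ -1.2 -26.9]
 [ -0.1 -10.2]
 [  0.2  26.7]
 [ 16.3   0.8]
 [-28.9  -6.5]
 [-10.3  -2.7]
 [ 33.4   4.3]]
stand [ 0.44338642  0.33777595 -1.7001378 ] [[  0.5  13.2]
 [ -1.2 -26.9]
 [ -0.1 -10.2]
 [  0.2  26.7]
 [ 16.3   0.8]
 [-28.9  -6.5]
 [-10.3  -2.7]
 [ 33.4   4.3]]
elbow (array([0.47328712, 0.26215981, 0.19679575]), [np.float64(0.0018290994046397024), np.float64(0.001829099404639606)]) tip (array([0.49286352, 0.19675843, 0.15314482]), [np.float64(0.002916771083036434), np.float64(0.002916771083036362)])
```

Run:
```python
from h import *
t=load("t1"); t2=load("t2"); s1=load("s1"); s2=load("s2")
T1=lambda *p:uc(p,(110,180),4.4); T2=lambda *p:uc(p,(290,170),6); S1=lambda *p:uc(p,(220,230),3.3); S2=lambda *p:uc(p,(240,170),8)
ob=[(t2,T2(185,370),(.065,-.035,.012)),(t2,T2(400,445),(-.065,-.035,.012)),(t2,T2(368,562),(-.065,.035,.012)),(t2,T2(137,490),(.065,.035,.012)),
(s2,S2(403,425),(.065,-.035,.012)),(s2,S2(545,255),(-.065,-.035,.012)),(s2,S2(665,315),(-.065,.035,.012)),(s2,S2(528,485),(.065,.035,.012))]
print("rest",*fitpose(ob,(.4,-.3)))
ob=[(t,T1(38,297),(.065,-.035,.012)),(t,T1(62,383),(.065,.035,.012)),(t,T1(222,333),(-.065,.035,.012)),(t,T1(205,262),(-.065,-.035,.012)),
(s1,S1(133,551),(.065,-.035,.012)),(s1,S1(209,547),(.065,.035,.012)),(s1,S1(201,409),(-.065,.035,.012)),(s1,S1(127,411),(-.065,-.035,.012))]
x,e=fitpose(ob,(.4,.25)); print("stand",x,e)
Rz=R.from_euler('z',x[2]); u=Rz.apply([-.5,0,.866])
o=r.get_obs(); print(R.from_rotvec(o["orientation"]).as_matrix().round(3))
print("u",u)
w=r.grab_frame("wrist"); Rt=R.from_rotvec(o["orientation"]); Rc=R.from_rotvec(w["orientation"])
print("cam in tool",Rt.inv().apply(w["position"]-o["tcp_pos"]).round(4),(Rt.inv()*Rc).as_matrix().round(3))
for nm,pxs in [("glue",(234,152)),("tin",(193,167)),("offcut",(285,166)),("cup",(211,279)),("orange",(336,198))]:
    print(nm,onz(t,pxs,.03))
```

```text
rest [ 0.46931446 -0.31455137  1.24626583] [[-1.5 -0.5]
 [-0.4 -0.3]
 [-1.7  0.1]
 [-0.3 -0.7]
 [ 0.7 -1.3]
 [ 0.1 -1.2]
 [ 0.8 -1.7]
 [ 1.1 -1.2]]
stand [0.44944254 0.34043986 1.86558527] [[-0.5 -0.8]
 [-1.1 -0.4]
 [-0.4  0.2]
 [-1.6 -3.6]
 [ 0.2 -1. ]
 [ 1.1 -1.1]
 [ 0.7 -0.4]
 [ 0.4  0.1]]
[[ 0.948 -0.     0.317]
 [-0.317 -0.     0.948]
 [ 0.    -1.    -0.   ]]
u [ 0.14526895 -0.47843174  0.866     ]
cam in tool [-0.0838 -0.1423  0.0034] [[-0.    -0.945 -0.326]
 [ 0.     0.326 -0.945]
 [ 1.    -0.     0.   ]]
glue [0.78778854 0.02503923 0.03      ]
tin [0.73473265 0.16312791 0.03      ]
offcut [ 0.7401472 -0.148717   0.03     ]
cup [0.35859676 0.09032453 0.03      ]
orange [ 0.6318582  -0.32025878  0.03      ]
```

>>> {"api": "send_rows", "payload": {"rows": "0.016 -0.014 0.006 0 0 -0.136;0.016 -0.014 0.006 0 0 -0.136;0.016 -0.014 0.006 0 0 -0.136;0.016 -0.014 0.006 0 0 -0.136;0.016 -0.014 0.006 0 0 -0.136;0.016 -0.014 0.006 0 0 -0.136;0.016 -0.014 0.006 0 0 -0.136;0.016 -0.014 0 0 0 0;0.016 -0.014 0 0 0 0;0.016 -0.014 0 0 0 0;0 0 0 0 0 0;0 0 0 0 0 0"}}

```text
clock: 1.6
tcp_pos: [0.3741, 0.5002, 0.2734]
orientation: [-1.334, 0.989, -0.989]
contact_force: [-0.5, 1.2, -0.0]
grip_width: 0.0856
```

Run:
```python
from h import *
o=r.get_obs(); print(o["joints"].round(3),o["tcp_pos"],R.from_rotvec(o["orientation"]).as_matrix().round(3))
snap("wrist","w1")
```

```text
[-1.239  0.364  0.28   1.65  -0.109  1.143 -0.637] [0.37405945 0.50023318 0.27342356] [[ 0.291 -0.     0.957]
 [-0.957  0.     0.291]
 [-0.001 -1.    -0.   ]]
```

View pics/w1.png

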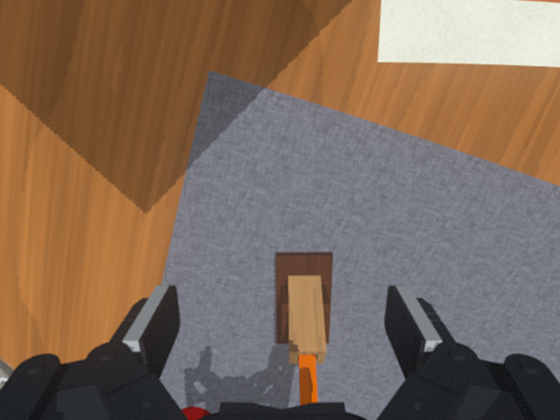

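>>> {"api": "send_rows", "payload": {"rows": "0.008 -0.004 0 -0.1436 -0.0435 0;0.008 -0.004 0 -0.1436 -0.0435 0;0.008 -0.004 0 -0.1436 -0.0435 0;0.008 -0.004 0 -0.1436 -0.0435 0;0.008 -0.004 0 -0.1436 -0.0435 0;0.008 -0.004 0 -0.1436 -0.0435 0;0.008 -0.004 0 -0.1436 -0.0435 0;0 0 0 0 0 0;0 0 0 0 0 0"}}

```text
clock: 2.55
tcp_pos: [0.4291, 0.4733, 0.2719]
orientation: [-1.885, 0.213, -1.736]
contact_force: [-0.1, 0.5, 0.9]
grip_width: 0.085
```

Run:
```python
from h import *
o=r.get_obs(); print(o["joints"].round(3),o["tcp_pos"],R.from_rotvec(o["orientation"]).as_matrix().round(3))
snap("wrist","w2"); snap("top","t3",(90,160,290,310),4); snap("side","s3",(180,250,360,420),4)
```

```text
[-1.444  0.87   0.44   1.245  0.4    1.837 -0.764] [0.42906015 0.4732508  0.27191308] [[ 0.148  0.252  0.956]
 [-0.476 -0.829  0.293]
 [ 0.867 -0.499 -0.003]]
```

View pics/w2.png

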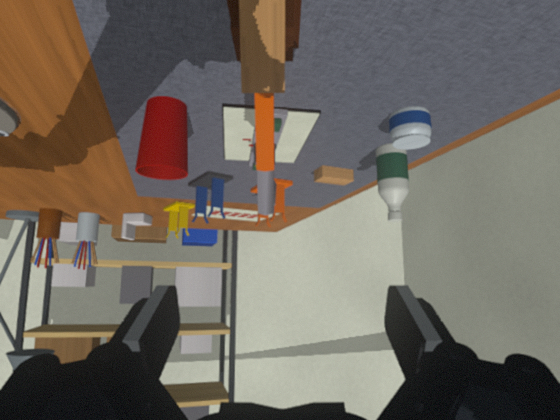

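View pics/s3.png

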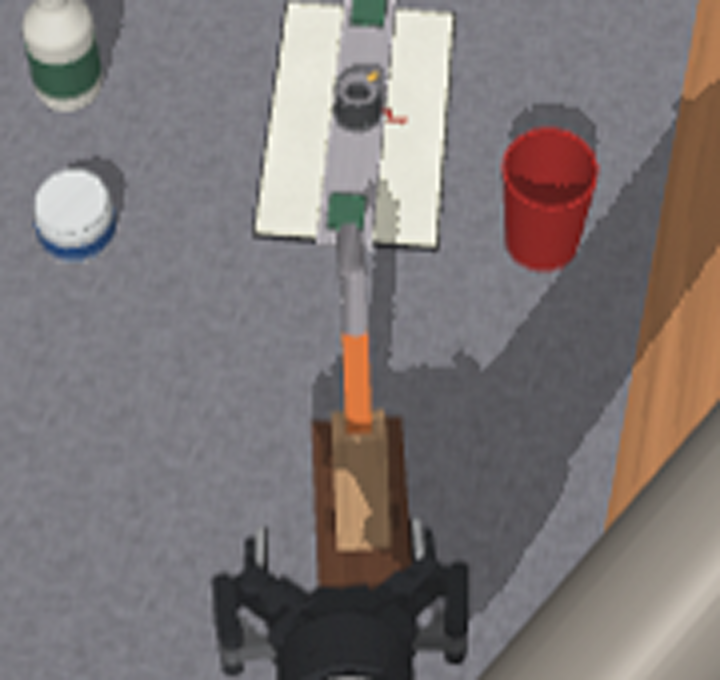

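View pics/t3.png

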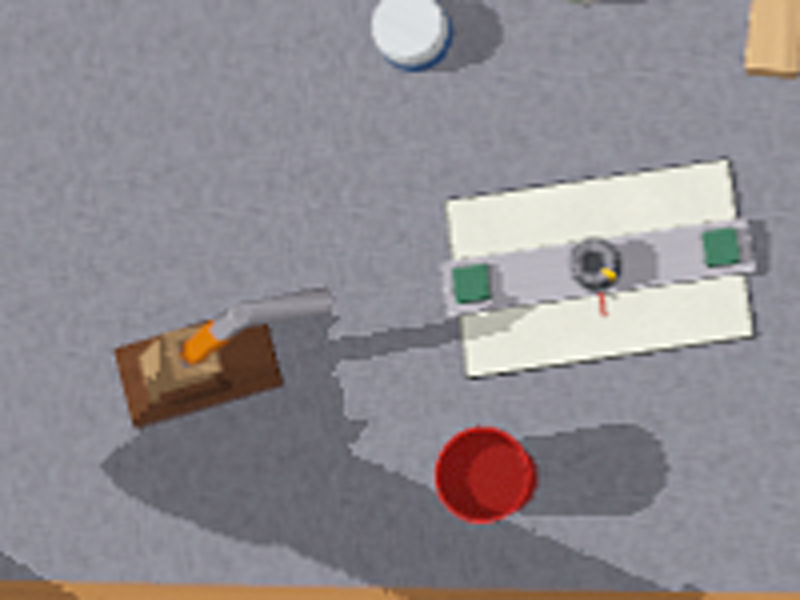

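Run:
```python
from h import *
w=load("w2");t=load("t3");s=load("s3")
T=lambda *p:uc(p,(90,160),4);S=lambda *p:uc(p,(180,250),4)
u=np.array([.1453,-.4784,.866]); E=np.array([.472,.263,.192]); sh=np.array([.2515,-.829,-.5])
for n,f in (("w",w),("t",t),("s",s)):
    print(n,proj(f,[E,E-.04*u,E-.115*u,E+.075*sh]).round(1))
# observations
print("sleeve start", tri([(w,(265.5,170)),(t,T(220,325)),(s,S(356,336))]))
print("mouth cross", tri([(w,(264.5,93)),(t,T(195,357)),(s,S(360,420))]))
print("obs t",T(232,318),T(330,300),T(218,327),T(195,356),"s",S(352,272),S(348,230),S(356,336),S(360,420))
```

```text
w [[260.5 208.7]
 [259.9 171.7]
 [258.9  95.6]
 [263.8 189.7]]
t [[147.2 239.1]
 [144.  242.1]
 [138.4 247.2]
 [170.6 234.5]]
s [[269.5 319.5]
 [269.9 331.8]
 [270.7 354.4]
 [268.5 306.7]]
sleeve start (array([0.47035947, 0.28365449, 0.15350462]), [np.float64(0.0023328017920082383), np.float64(0.002006395039271316), np.float64(0.0028692486436363465)])
mouth cross (array([0.45630342, 0.3192541 , 0.08994112]), [np.float64(0.0040655375664168745), np.float64(0.006124227132433397), np.float64(0.0022685231561545573)])
obs t [147.625 239.125] [172.125 234.625] [144.125 241.375] [138.375 248.625] s [267.625 317.625] [266.625 307.125] [268.625 333.625] [269.625 354.625]
```

Run:
```python
from h import *
im=cv2.imread("pics/w2_full.png")[40:240,190:350]; cv2.imwrite("pics/w2c.png",cv2.resize(im,None,fx=3,fy=3,interpolation=cv2.INTER_CUBIC))
```

```text
(no output)
```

View pics/w2c.png

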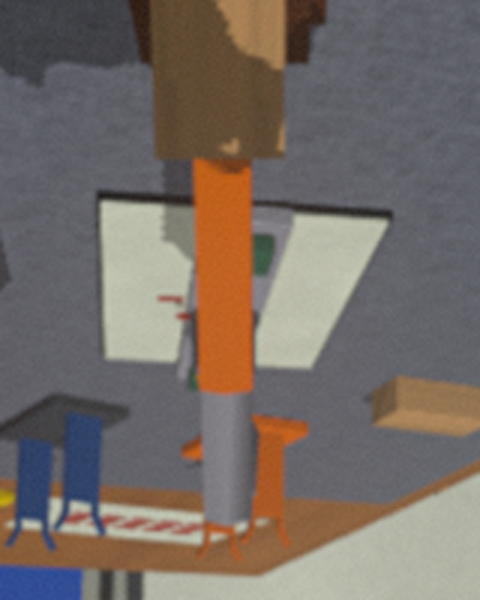

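>>> {"api": "send_rows", "payload": {"rows": "0.003 -0.016 -0.014 0 0 0;0.003 -0.016 -0.014 0 0 0;0.003 -0.016 -0.014 0 0 0;0.002 -0.016 -0.014 0 0 0;0.002 -0.016 -0.014 0 0 0;0.002 -0.016 -0.014 0 0 0;0.002 -0.016 -0.014 0 0 0;0 0 0 0 0 0;0 0 0 0 0 0"}}

```text
clock: 3.6
tcp_pos: [0.4475, 0.3607, 0.177]
orientation: [-1.882, 0.217, -1.738]
contact_force: [0.5, -0.0, 0.6]
grip_width: 0.0855
```

Run:
```python
from h import *
o=r.get_obs(); print(o["joints"].round(3),o["tcp_pos"],R.from_rotvec(o["orientation"]).as_matrix().round(3))
snap("wrist","w3"); snap("side","s4",(180,250,360,420),4)
```

```text
[-1.407  0.84   0.433  1.566  0.421  1.547 -0.869] [0.44751715 0.36066614 0.17697029] [[ 0.145  0.251  0.957]
 [-0.479 -0.829  0.29 ]
 [ 0.866 -0.5    0.   ]]
```

View pics/w3.png

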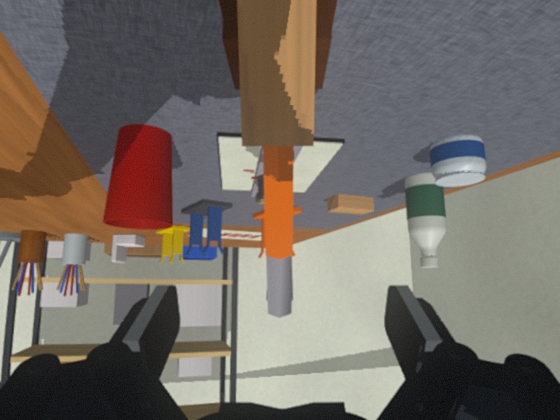

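View pics/s4.png

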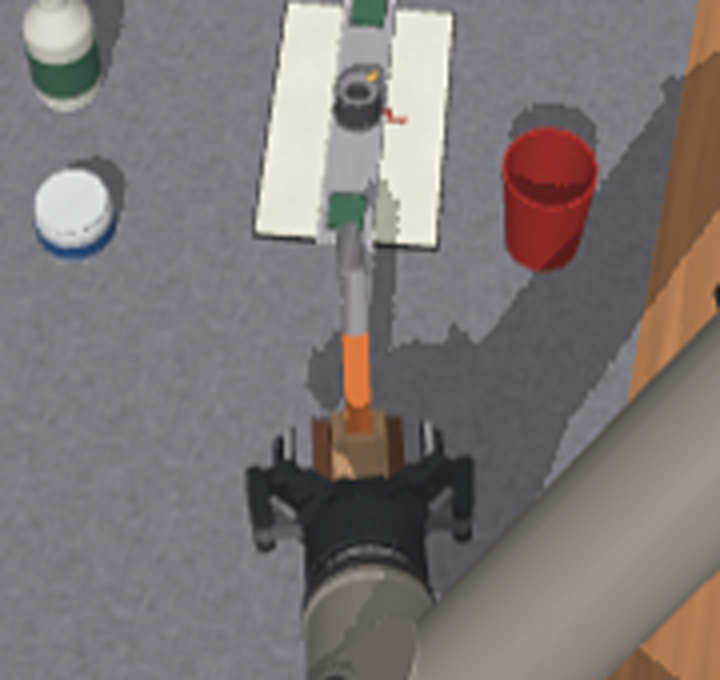

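>>> {"api": "send_rows", "payload": {"rows": "0.004 -0.0137 -0.0085 0 0 0;0.004 -0.0137 -0.0085 0 0 0;0.004 -0.0137 -0.0085 0 0 0;0.004 -0.0137 -0.0085 0 0 0;0.004 -0.0137 -0.0085 0 0 0;0.004 -0.0137 -0.0085 0 0 0;0 0 0 0 0 0;0 0 0 0 0 0"}}

```text
clock: 4.5
tcp_pos: [0.4713, 0.2793, 0.1248]
orientation: [-1.883, 0.214, -1.738]
contact_force: [-0.9, 1.3, 0.1]
grip_width: 0.0854
```

Run:
```python
from h import *
o=r.get_obs(); print(o["joints"].round(3),o["tcp_pos"])
snap("wrist","w4"); snap("side","s5",(180,250,360,420),4)
```

```text
[-1.35   0.853  0.442  1.725  0.464  1.358 -0.909] [0.47130791 0.27927676 0.12481893]
```

View pics/w4.png

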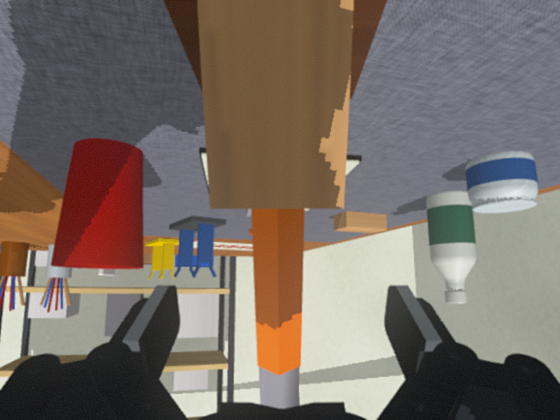

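View pics/s5.png

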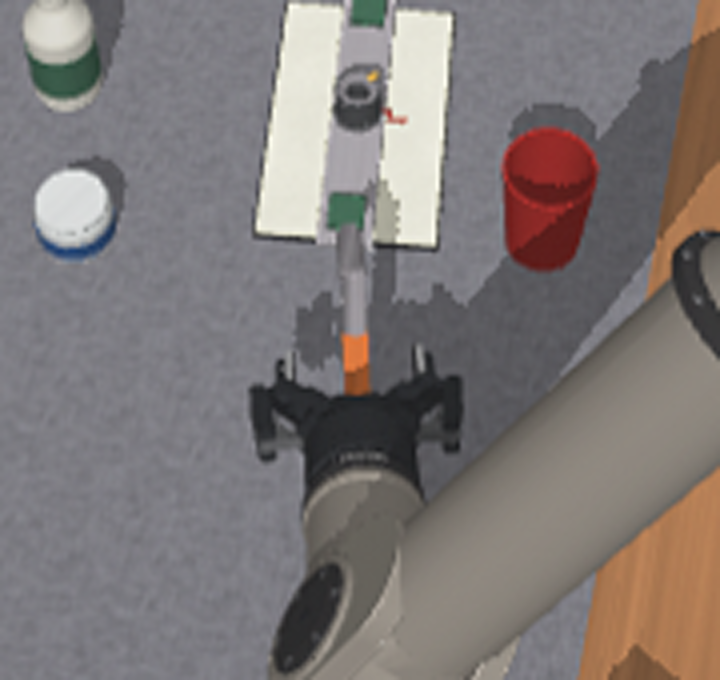

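>>> {"api": "send_rows", "payload": {"rows": "0 0 0 0 0 0;0 0 0 0 0 0;0 0 0 0 0 0;0 0 0 0 0 0;0 0 0 0 0 0;0 0 0 0 0 0;0 0 0 0 0 0;0 0 0 0 0 0;0 0 0 0 0 0;0 0 0 0 0 0", "grip": 0, "grip_force": 90}}

```text
clock: 5.6
tcp_pos: [0.4711, 0.2782, 0.1244]
orientation: [-1.885, 0.213, -1.738]
contact_force: [-1.7, 3.3, 4.7]
grip_width: 0.017
```

>>> {"api": "send_rows", "payload": {"rows": "0.0015 -0.0048 0.0087 0 0 0;0.0015 -0.0048 0.0087 0 0 0;0.0014 -0.0048 0.0087 0 0 0;0.0014 -0.0048 0.0086 0 0 0"}}

```text
clock: 6.0
tcp_pos: [0.4771, 0.2576, 0.1598]
orientation: [-1.885, 0.215, -1.74]
contact_force: [0.3, -0.4, -3.7]
grip_width: 0.0172
```

Run:
```python
from h import *
o=r.get_obs(); print(o["joints"].round(3),o["tcp_pos"],o["contact_force"],o["moment"],o["grip_width"])
snap("wrist","w5")
```

```text
[-1.346  0.789  0.465  1.759  0.493  1.371 -0.879] [0.47709906 0.25764826 0.15983168] [ 0.33966495 -0.44476993 -3.65102279] [ 1.57739838  0.460071   -0.02838661] 0.017201154756732
```

View pics/w5.png

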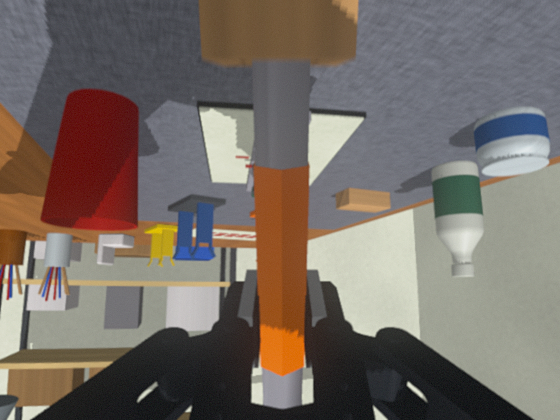

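Key is held and sliding out cleanly (tube mouth at row 60, key centred at col 282). Continue out.

>>> {"api": "send_rows", "payload": {"rows": "0.0022 -0.0072 0.013 0 0 0;0.0022 -0.0072 0.013 0 0 0;0.0022 -0.0072 0.013 0 0 0;0.0022 -0.0072 0.013 0 0 0;0.0022 -0.0072 0.013 0 0 0;0.0022 -0.0072 0.013 0 0 0;0 0 0.01 0 0 0;0 0 0 0 0 0"}}

```text
clock: 6.85
tcp_pos: [0.4906, 0.2157, 0.2484]
orientation: [-1.882, 0.215, -1.739]
contact_force: [1.0, 0.3, -4.6]
grip_width: 0.0171
```

Run:
```python
from h import *
o=r.get_obs(); print(o["joints"].round(3),o["tcp_pos"],o["contact_force"],o["moment"],o["grip_width"])
snap("wrist","w6"); snap("side","s6",(180,230,380,380),4); snap("top","t6",(90,160,290,310),4)
```

```text
[-1.342  0.632  0.52   1.798  0.565  1.432 -0.795] [0.49059902 0.21569969 0.24839348] [ 1.00636658  0.25508246 -4.64616126] [1.63736563 0.47218005 0.0199745 ] 0.017140457796626325
```

View pics/w6.png

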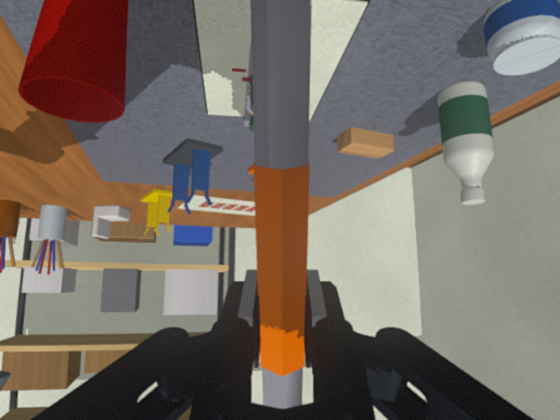

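View pics/t6.png

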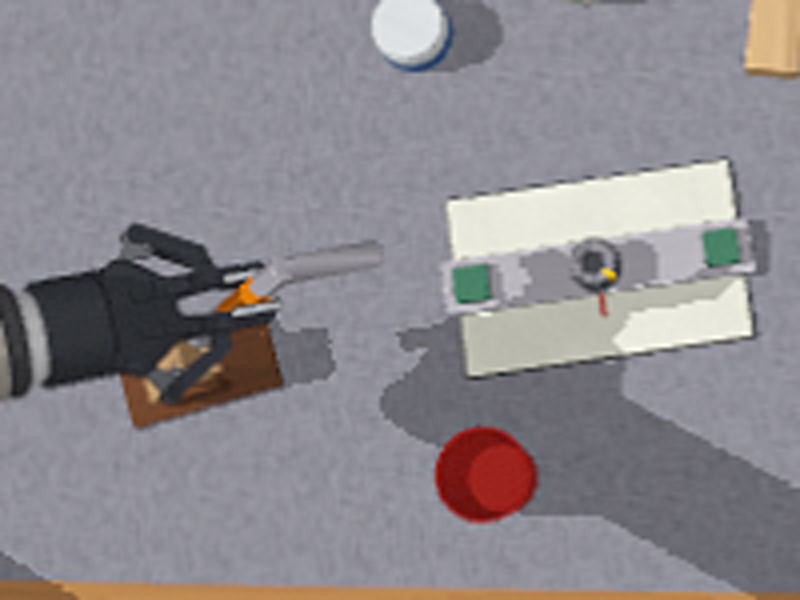

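View pics/s6.png

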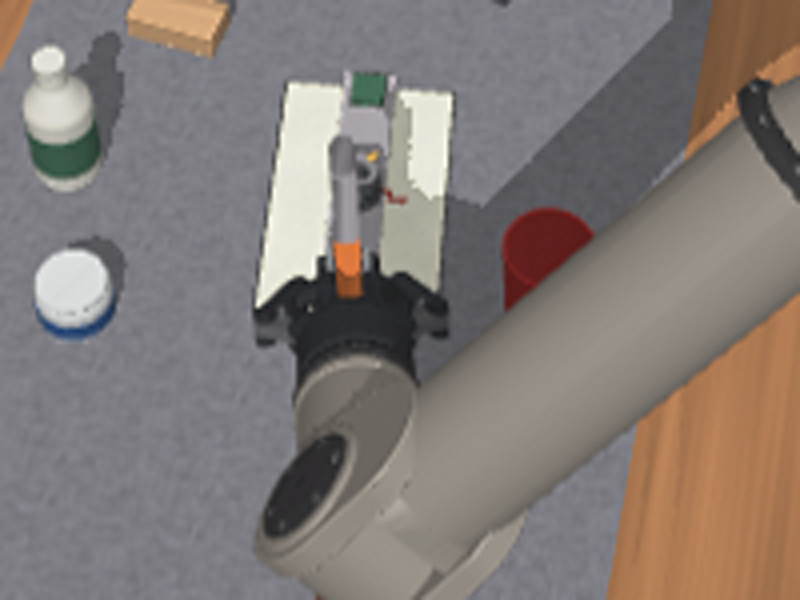

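>>> {"api": "send_rows", "payload": {"rows": "0 -0.01 0.008 0.1431 0.0434 0;0 -0.015 0.008 0.1431 0.0434 0;0 -0.02 0.008 0.1431 0.0434 0;0 -0.02 0.008 0.1431 0.0434 0;0 -0.02 0.008 0.1431 0.0434 0;0 -0.02 0 0.1431 0.0434 0;0 -0.02 0 0.1431 0.0434 0;0 -0.025 0 0 0 -0.1033;0 -0.025 0 0 0 -0.1033;0 -0.03 0 0 0 -0.1033;0 -0.03 0 0 0 -0.1033;0 -0.03 0 0 0 -0.1033;0 -0.03 0 0 0 -0.1033;0 0 0 0 0 0;0 0 0 0 0 0"}}

```text
clock: 8.5
tcp_pos: [0.4891, -0.08, 0.2863]
orientation: [-1.044, 1.445, -1.446]
contact_force: [-0.5, 0.0, -4.7]
grip_width: 0.0172
```

Run:
```python
from h import *
o=r.get_obs(); print(o["joints"].round(3),o["tcp_pos"],o["contact_force"],R.from_rotvec(o["orientation"]).as_matrix().round(3))
snap("wrist","w7"); snap("side","s7",(180,150,380,300),4); snap("top","t7",(190,160,390,310),4)
```

```text
[-0.639  0.138  0.756  1.941 -0.101  1.106 -0.166] [ 0.48914833 -0.08004779  0.28625896] [-0.51798965  0.04739536 -4.69804523] [[-0.319 -0.004  0.948]
 [-0.948 -0.004 -0.319]
 [ 0.005 -1.    -0.003]]
```

View pics/w7.png

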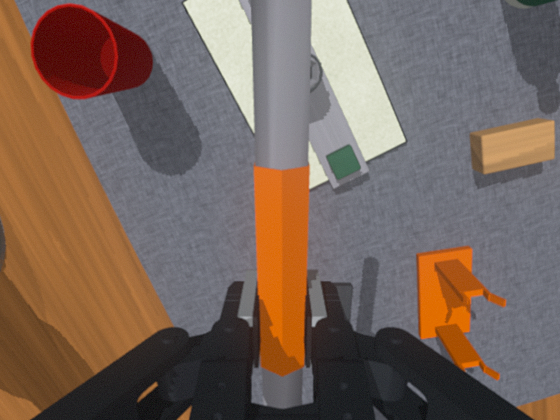

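View pics/t7.png

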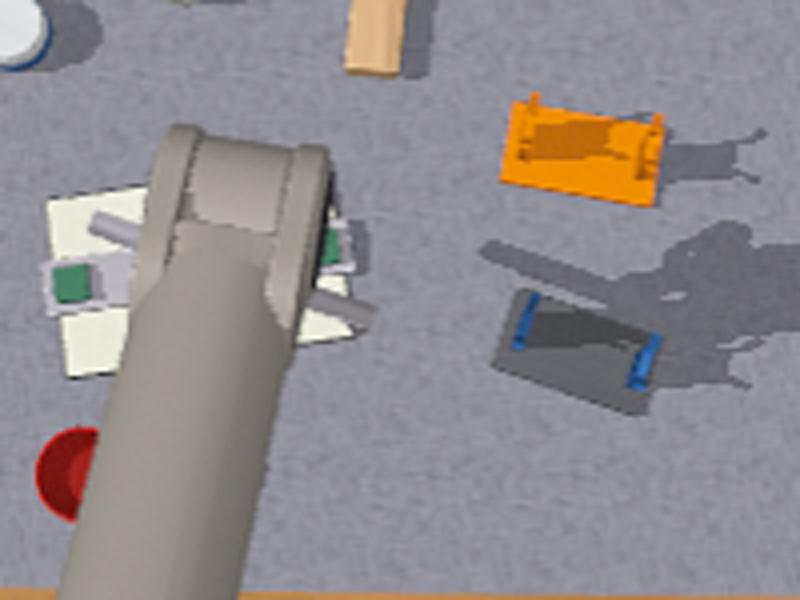

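View pics/s7.png

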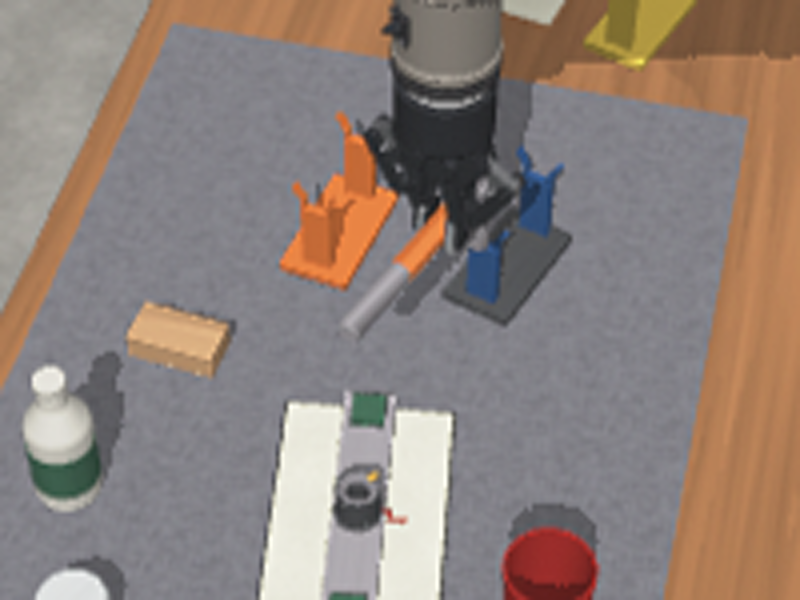

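Run:
```python
from h import *
o=r.get_obs(); w=load("w7"); Rt=R.from_rotvec(o["orientation"])
for px in [(281,167),(282,368)]:
    p,v=ray(w,px); a=Rt.inv().apply(p-o["tcp_pos"]); b=Rt.inv().apply(v)
    for h in (-.0275,-.0255): print(px,(a+b*(h-a[1])/b[1]).round(4))
im=w["pixels"]; print(im[160:176:1,282].tolist()); print(im[355:385:2,282].tolist())
```

```text
(281, 167) [-0.0615 -0.0275  0.0003]
(281, 167) [-0.0611 -0.0255  0.0003]
(282, 368) [ 0.0182 -0.0275  0.0004]
(282, 368) [ 0.02   -0.0255  0.0004]
[[148, 143, 149], [146, 142, 147], [152, 144, 152], [150, 143, 150], [147, 143, 148], [149, 144, 150], [146, 141, 148], [149, 145, 154], [145, 139, 144], [158, 128, 121], [186, 111, 78], [202, 101, 39], [206, 104, 36], [206, 102, 30], [207, 105, 39], [204, 102, 29]]
[[153, 76, 11], [154, 77, 8], [153, 77, 13], [155, 78, 17], [156, 77, 15], [154, 73, 7], [153, 73, 13], [153, 76, 13], [150, 72, 0], [154, 76, 10], [153, 77, 22], [111, 101, 103], [105, 104, 108], [102, 102, 107], [100, 99, 104]]
```

Run:
```python
from h import *
o=r.get_obs(); w=load("w7"); Rt=R.from_rotvec(o["orientation"])
for h in (-.0275,-.0265,-.0255,-.0245):
  q=[]
  for px in [(281,169.5),(282,376.5)]:
    p,v=ray(w,px); a=Rt.inv().apply(p-o["tcp_pos"]); b=Rt.inv().apply(v)
    q.append((a+b*(h-a[1])/b[1])[0])
  print(h,q,q[1]-q[0])
t=load("t7"); T=lambda *p:uc(p,(190,160),4)
s=load("s7"); S=lambda *p:uc(p,(180,150),4)
# predicted key ends given grasp s at x=0
for s0 in (.060,.063,.066):
  E=Rt.apply([s0,-.019,0])+o["tcp_pos"]; L=Rt.apply([s0-.2,-.019,0])+o["tcp_pos"]
  print(s0,E,L,proj(t,[E,L]).round(1),proj(s,[E,L]).round(1))
print(T(92,222),T(376,313),S(350,327))
```

```text
-0.0275 [np.float64(-0.06071121101207712), np.float64(0.02253344972908039)] 0.08324466074115751
-0.0265 [np.float64(-0.060490789046568454), np.float64(0.023480942588232245)] 0.0839717316348007
-0.0255 [np.float64(-0.06027036708105979), np.float64(0.024428435447384114)] 0.0846988025284439
-0.0245 [np.float64(-0.06004994511555112), np.float64(0.025375928306535983)] 0.0854258734220871
0.06 [ 0.4709527  -0.13512324  0.30575027] [0.53405172 0.05466064 0.30498014] [[278.2 236.9]
 [210.8 213.9]] [[300.1 193.4]
 [265.9 234.9]]
0.063 [ 0.47000622 -0.13796999  0.30576182] [0.53310523 0.05181389 0.30499169] [[279.2 237.2]
 [211.8 214.2]] [[300.5 192.8]
 [266.4 234.3]]
0.066 [ 0.46905973 -0.14081675  0.30577337] [0.53215875 0.04896713 0.30500325] [[280.2 237.6]
 [212.8 214.6]] [[301.  192.2]
 [267.  233.6]]
[212.625 215.125] [283.625 237.875] [267.125 231.375]
```

>>> {"api": "send_rows", "payload": {"rows": "-0.003 -0.03 -0.003 0 0 0;-0.003 -0.03 -0.003 0 0 0;-0.003 -0.03 -0.003 0 0 0;-0.003 -0.03 -0.003 0 0 0;-0.003 -0.03 -0.003 0 0 0;-0.003 -0.03 -0.003 0 0 0;-0.003 -0.03 -0.003 0 0 0;-0.0015 -0.032 -0.003 0 0 0;0 0 0 0 0 0;0 0 0 0 0 0"}}

```text
clock: 9.65
tcp_pos: [0.4677, -0.3211, 0.2625]
orientation: [-1.042, 1.444, -1.445]
contact_force: [1.1, 0.8, -4.1]
grip_width: 0.0169
```

Run:
```python
from h import *
o=r.get_obs(); print(o["joints"].round(3),o["tcp_pos"],o["contact_force"],R.from_rotvec(o["orientation"]).as_matrix().round(3))
snap("wrist","w8"); snap("side","s8",(230,130,360,250),5); snap("top","t8",(270,180,420,290),5)
```

```text
[-0.16   0.347  0.833  1.822 -0.282  1.099  0.451] [ 0.46767321 -0.32107239  0.2625058 ] [ 1.0575143   0.8230827  -4.06432277] [[-0.318 -0.003  0.948]
 [-0.948 -0.003 -0.318]
 [ 0.003 -1.    -0.002]]
```

View pics/w8.png

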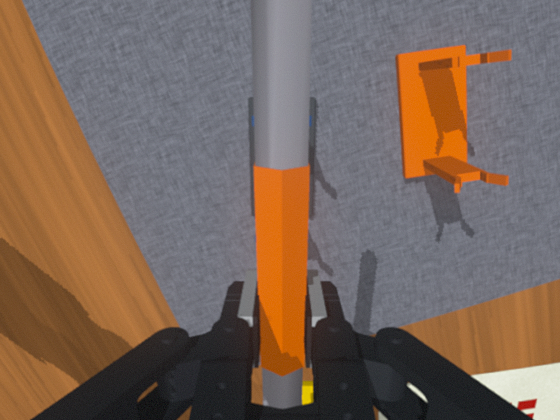

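View pics/t8.png

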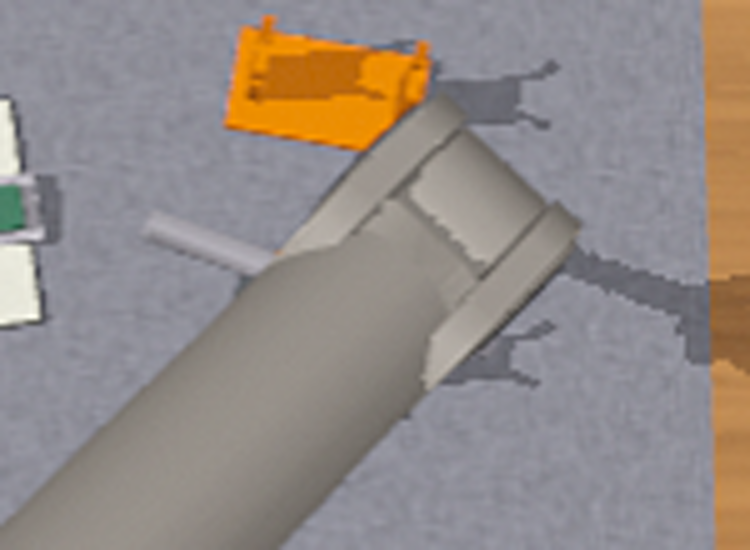

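View pics/s8.png

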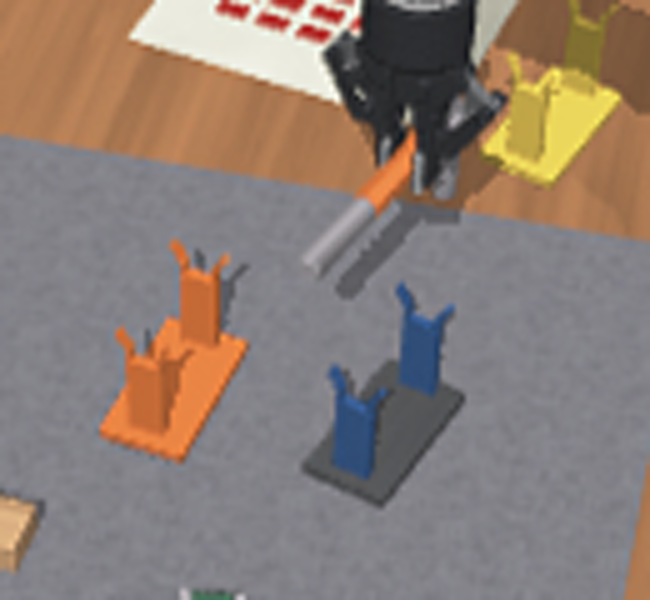

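Run:
```python
from h import *
w=load("w8"); x=[.46931,-.31455,1.2463]
Rz=R.from_euler('z',x[2])
print(proj(w,Rz.apply([[.065,.035,.012],[.065,-.035,.012],[0,.035,.012],[0,-.035,.012],[.05,.018,.112],[.05,-.018,.112]])+[x[0],x[1],0]).round(1))
im=cv2.imread("pics/w8_full.png")[80:280,210:360]; cv2.imwrite("pics/w8c.png",cv2.resize(im,None,fx=4,fy=3,interpolation=cv2.INTER_CUBIC))
```

```text
[[247.7 102. ]
 [315.7 102.1]
 [249.3 164.1]
 [313.9 164.2]
 [258.2 127.3]
 [304.2 127.4]]
```

View pics/w8c.png

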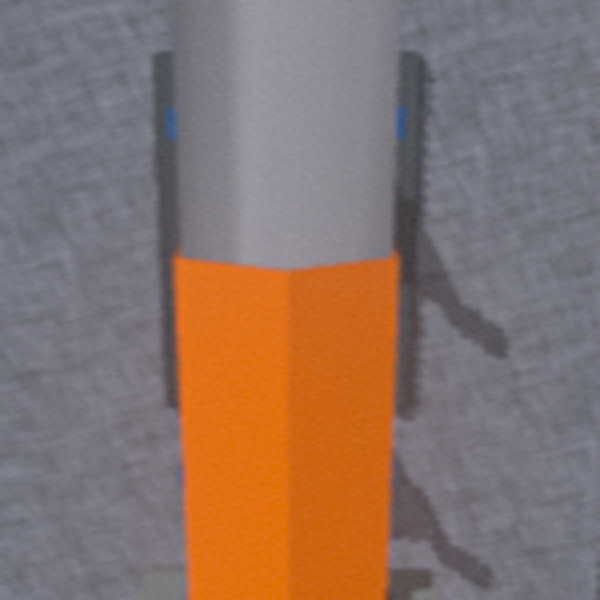

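Run:
```python
from h import *
a=[]
for n,c in (("w3",(240,130,320,330)),("w4",(230,190,330,410)),("w5",(230,50,330,410))):
    im=cv2.imread(f"pics/{n}_full.png")[c[1]:c[3],c[0]:c[2]]; a.append(cv2.resize(im,(250,580),interpolation=cv2.INTER_CUBIC))
cv2.imwrite("pics/cmp.png",np.hstack(a))
```

```text
(no output)
```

View pics/cmp.png

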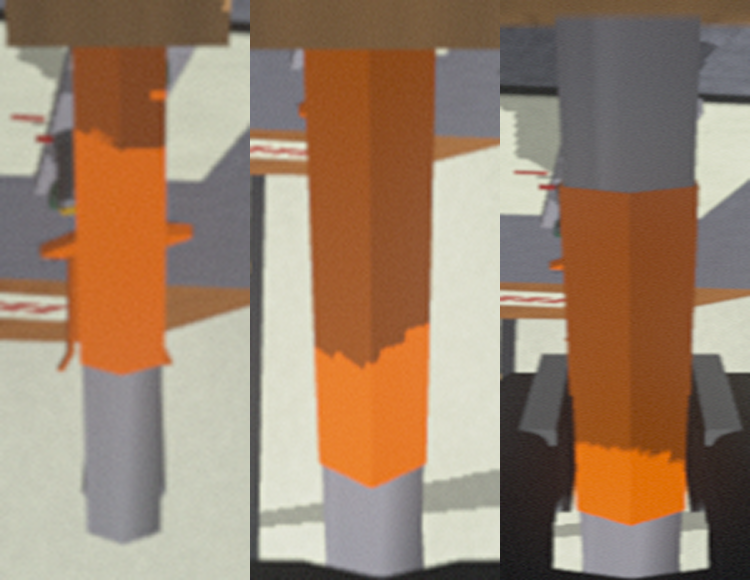

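View pics/t8_full.png

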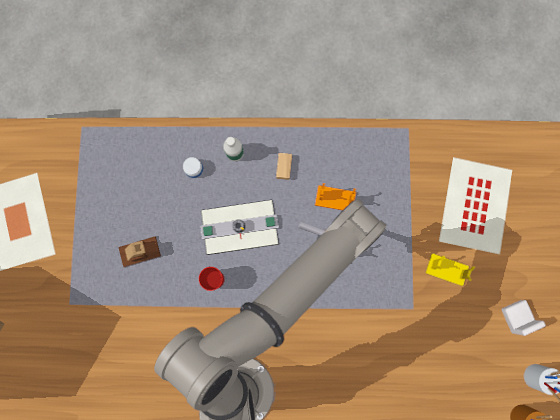

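>>> {"api": "send_rows", "payload": {"rows": "0 0.001 -0.0185 0 0 0;0 0 -0.0185 0 0 0;0 0 -0.0185 0 0 0;0 0 -0.0185 0 0 0;0 0 -0.0185 0 0 0;0 0 -0.0185 0 0 0;0 0 -0.0185 0 0 0;0 0 -0.0185 0 0 0;0 0 0 0 0 0;0 0 0 0 0 0"}}

```text
clock: 10.8
tcp_pos: [0.4682, -0.3196, 0.1153]
orientation: [-1.042, 1.442, -1.444]
contact_force: [0.7, -0.1, -2.9]
grip_width: 0.0168
```

Run:
```python
from h import *
o=r.get_obs(); print(o["joints"].round(3),o["tcp_pos"],o["contact_force"],R.from_rotvec(o["orientation"]).as_matrix().round(3))
snap("wrist","w9"); snap("side","s9",(230,130,360,250),5)
x=[.46931,-.31455,1.2463]
Rz=R.from_euler('z',x[2])
print(proj(load("w9"),Rz.apply([[.05,.018,.112],[.05,-.018,.112],[-.05,.018,.112],[-.05,-.018,.112]])+[x[0],x[1],0]).round(1))
```

```text
[-0.041  0.531  0.702  1.955 -0.46   0.819  0.594] [ 0.4682137  -0.31964173  0.11534875] [ 0.71133432 -0.13770718 -2.9068662 ] [[-0.316 -0.001  0.949]
 [-0.949 -0.003 -0.316]
 [ 0.003 -1.    -0.   ]]
[[235.1 170.9]
 [324.3 171.2]
 [243.6 368. ]
 [315.7 368.2]]
```

View pics/w9.png

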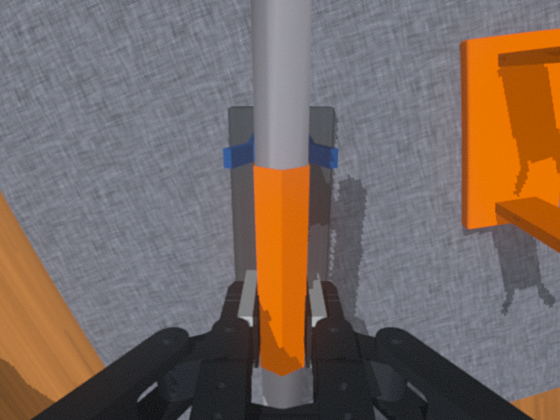

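View pics/s9.png

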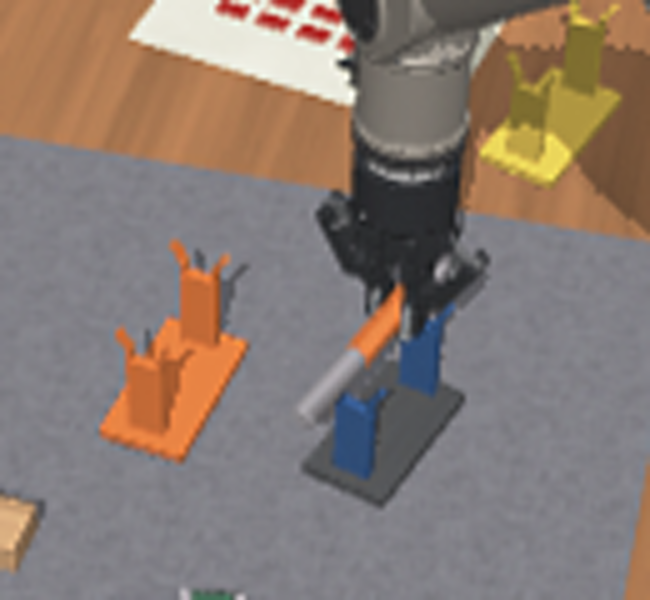

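Run:
```python
from h import *
w=load("w9");o=r.get_obs()
im=cv2.imread("pics/w9_full.png")[130:190,200:360]; cv2.imwrite("pics/w9c.png",cv2.resize(im,None,fx=5,fy=5,interpolation=cv2.INTER_CUBIC))
Rt=R.from_rotvec(o["orientation"])
for px in [(228,157),(334,157),(280.7,157),(282,169.5)]:
  for z in (.110,.1428):
    P=onz(w,px,z); print(px,z,P.round(4),"tool",Rt.inv().apply(P-o["tcp_pos"]).round(4))
```

```text
(228, 157) 0.11 [ 0.4671 -0.2555  0.11  ] tool [-0.0612  0.0059 -0.022 ]
(228, 157) 0.1428 [ 0.4737 -0.2512  0.1428] tool [-0.0672 -0.0269 -0.0171]
(334, 157) 0.11 [ 0.5078 -0.269   0.11  ] tool [-0.0612  0.006   0.0208]
(334, 157) 0.1428 [ 0.5053 -0.2617  0.1428] tool [-0.0673 -0.0269  0.0162]
(280.7, 157) 0.11 [ 0.4873 -0.2622  0.11  ] tool [-0.0612  0.0059 -0.0007]
(280.7, 157) 0.1428 [ 0.4894 -0.2564  0.1428] tool [-0.0672 -0.0269 -0.0005]
(282, 169.5) 0.11 [ 0.4862 -0.2673  0.11  ] tool [-0.056   0.0059 -0.0002]
(282, 169.5) 0.1428 [ 0.4885 -0.2604  0.1428] tool [-0.0632 -0.0269 -0.0001]
```

View pics/w9c.png

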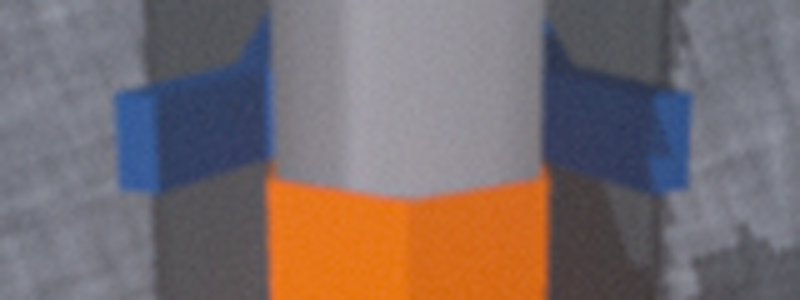

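>>> {"api": "send_rows", "payload": {"rows": "0 0.0015 -0.01 0 0 0;0 0 -0.01 0 0 0;0 0 -0.01 0 0 0;0 0 -0.009 0 0 0;0 0 0 0 0 0;0 0 0 0 0 0"}}

```text
clock: 11.5
tcp_pos: [0.4678, -0.3184, 0.0759]
orientation: [-1.04, 1.444, -1.444]
contact_force: [-1.6, 4.5, 4.5]
grip_width: 0.0172
```

Run:
```python
from h import *
o=r.get_obs(); print(o["tcp_pos"],o["contact_force"],o["moment"])
snap("wrist","w10",(180,60,380,420),2); snap("side","s10",(230,130,360,250),5)
```

```text
[ 0.46775951 -0.31842126  0.07588423] [-1.63770315  4.48663687  4.47863331] [ 0.43271533  0.36074022 -0.09757026]
```

View pics/w10.png

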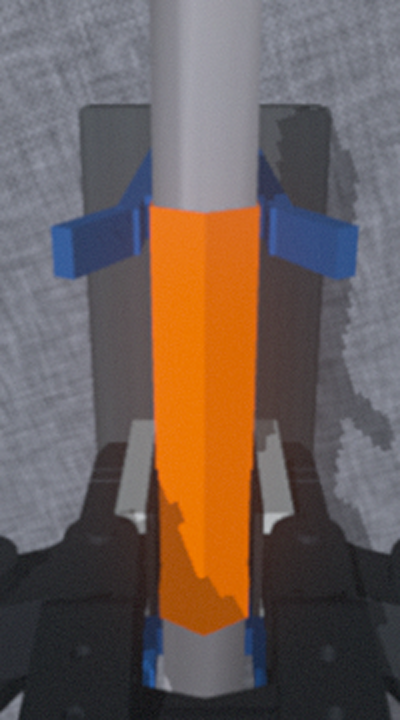

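View pics/s10.png

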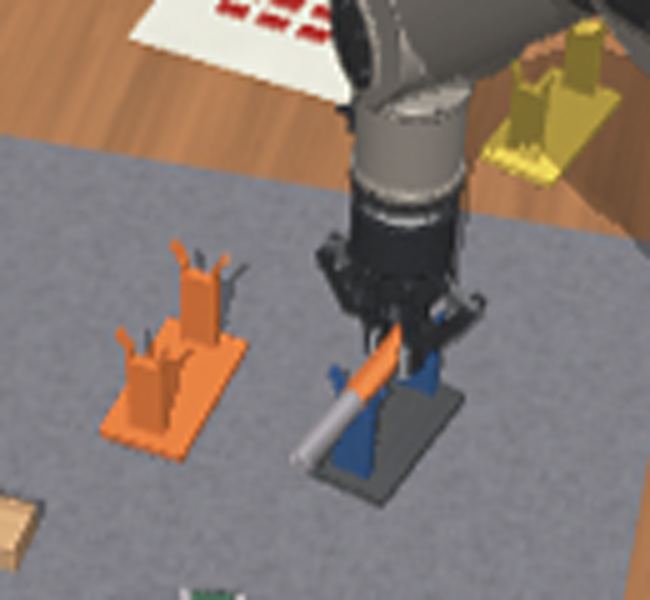

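>>> {"api": "send_rows", "payload": {"rows": "0 0 -0.0007 0 0 0;0 0 0 0 0 0"}}

```text
clock: 11.8
tcp_pos: [0.4678, -0.3184, 0.0756]
orientation: [-1.04, 1.443, -1.444]
contact_force: [-2.1, 5.2, 9.4]
grip_width: 0.0168
```

>>> {"api": "send_rows", "payload": {"rows": "0 0 0 0 0 0;0 0 0 0 0 0;0 0 0 0 0 0;0 0 0 0 0 0", "grip": 0.045}}

```text
clock: 12.2
tcp_pos: [0.4676, -0.3193, 0.0752]
orientation: [-1.041, 1.443, -1.446]
contact_force: [0.2, -0.2, 0.3]
grip_width: 0.0451
```

Run:
```python
from h import *
o=r.get_obs(); print(o["tcp_pos"],o["contact_force"],o["moment"],o["grip_width"])
snap("wrist","w11",(180,60,380,420),2); snap("side","s11",(230,130,360,250),5)
```

```text
[ 0.46761361 -0.31927874  0.07524792] [ 0.23026055 -0.18138582  0.27216667] [ 0.0010529  -0.06411964  0.00358844] 0.04511069772279385
```

View pics/w11.png

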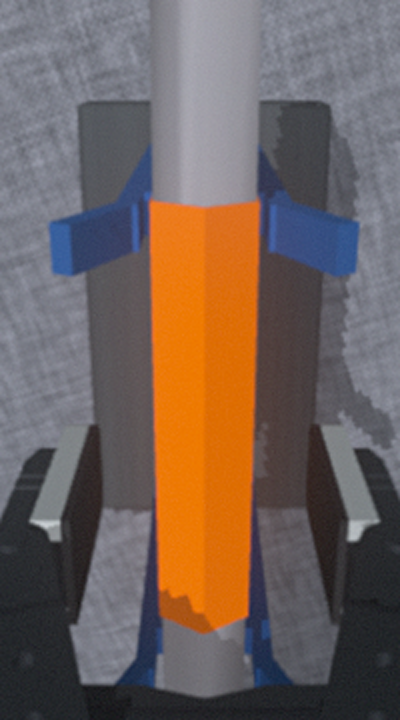

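View pics/s11.png

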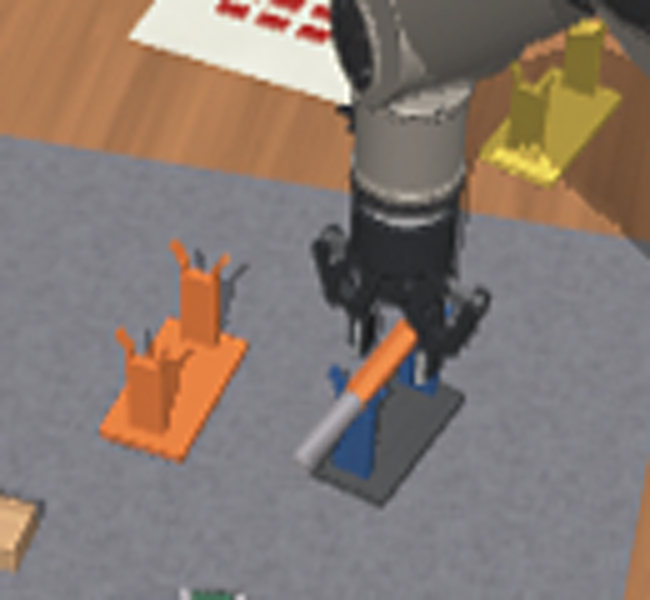

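>>> {"api": "send_rows", "payload": {"rows": "0 0 0.02 0 0 0;0 0 0.025 0 0 0;0 0 0.03 0 0 0;0 0 0.03 0 0 0;0.005 0.03 0.03 0 0 0.1;0.005 0.03 0.03 0 0 0.1;0.005 0.03 0.03 0 0 0.1;0.005 0.03 0 0 0 0.1;0.005 0.03 0 0 0 0.1;0 0.03 0 0 0 0;0 0.025 0 0 0 0;0 0 0 0 0 0;0 0 0 0 0 0"}}

```text
clock: 13.6
tcp_pos: [0.4926, -0.1139, 0.2703]
orientation: [-1.29, 1.076, -1.08]
contact_force: [-0.1, -1.4, 0.4]
grip_width: 0.0454
```

Run:
```python
from h import *
o=r.get_obs(); print(o["joints"].round(3),o["tcp_pos"],o["contact_force"],R.from_rotvec(o["orientation"]).as_matrix().round(3))
snap("wrist","w12"); snap("side","s12",(230,130,360,250),5);snap("top","t12",(230,190,390,290),5)
print(proj(load("w12"),[[.5356,.0040,.054]]))
```

```text
[-0.498  0.171  0.688  1.942 -0.12   1.068  0.417] [ 0.49259143 -0.11391765  0.27034109] [-0.07952512 -1.40885106  0.35764025] [[ 0.176  0.     0.984]
 [-0.984 -0.003  0.176]
 [ 0.003 -1.    -0.   ]]
[[349.02641724  61.94562589]]
```

View pics/w12.png

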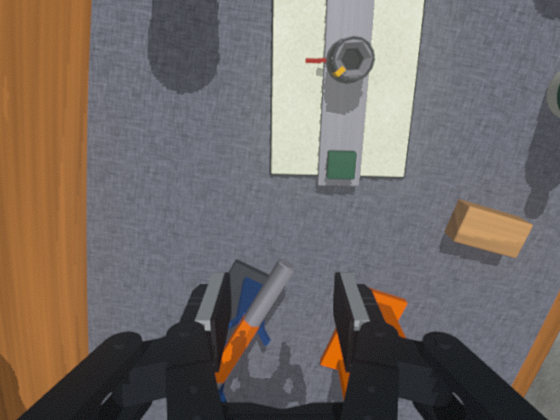

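View pics/t12.png

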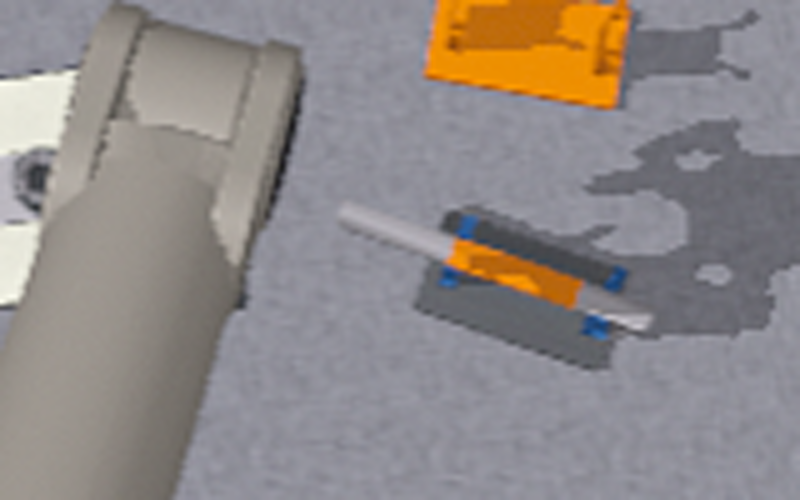

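View pics/s12.png

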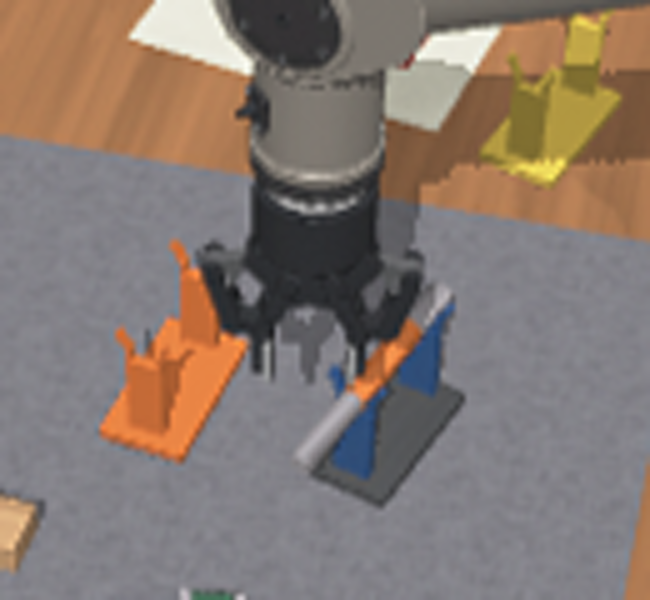

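>>> {"api": "send_rows", "payload": {"rows": "0.004 0.03 0 0 0 0;0.004 0.03 0 0 0 0;0.004 0.03 -0.01 0 0 0;0.004 0.03 -0.01 0 0 0;0 0 0 0 0 0;0 0 0 0 0 0"}}

```text
clock: 14.35
tcp_pos: [0.5086, 0.0054, 0.2501]
orientation: [-1.291, 1.077, -1.081]
contact_force: [0.1, -0.9, 0.6]
grip_width: 0.045
```

Run:
```python
from h import *
o=r.get_obs(); print(o["tcp_pos"])
f=snap("wrist","w13"); print(proj(f,[[.5356,.0040,.054]]))
```

```text
[0.50863912 0.00537319 0.25005497]
[[307.8260802  188.40660727]]
```

View pics/w13.png

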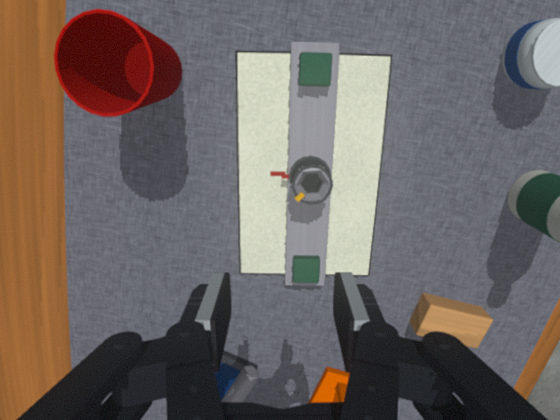

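Run:
```python
from h import *
im=cv2.imread("pics/w13_full.png")[145:215,260:360]; cv2.imwrite("pics/w13c.png",cv2.resize(im,None,fx=8,fy=8,interpolation=cv2.INTER_CUBIC))
```

```text
(no output)
```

View pics/w13c.png

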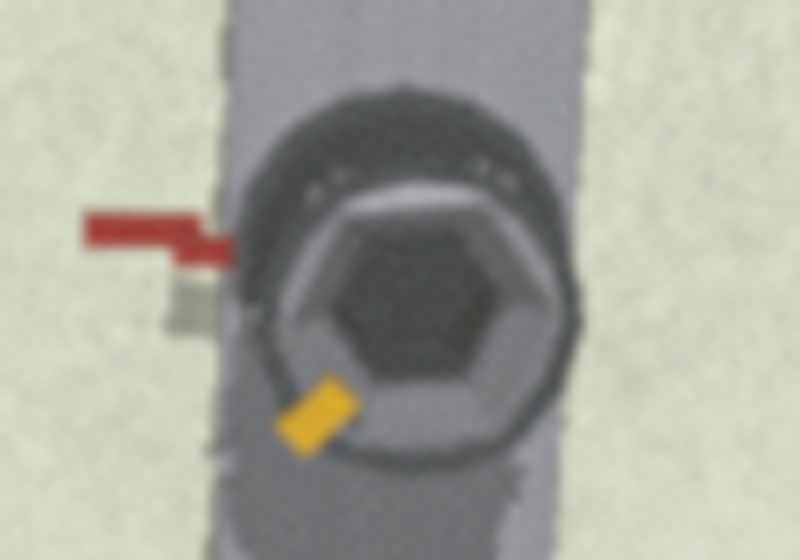

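Run:
```python
from h import *
w=load("w13"); C=lambda p:uc(p,(260,145),8)
hexc=[(330,303),(362,222),(470,218),(500,300),(470,378),(372,380)]
P=np.array([onz(w,C(p),.046) for p in hexc]); c=P[:,:2].mean(0); d=P[:,:2]-c
print("hex c",c,"r",np.hypot(*d.T).round(4),"ang",np.degrees(np.arctan2(d[:,1],d[:,0])).round(1))
a=np.degrees(np.arctan2(d[:,1],d[:,0]))%60; print("mod60",a)
# rim: outer circle at top: bounds
rim=[(275,312),(580,318),(410,183),(415,468)]
Q=np.array([onz(w,C(p),.054) for p in rim]); print("rim",Q.round(4), Q[:2].mean(0),Q[2:].mean(0))
y=onz(w,C((318,416)),.054); print("mark",y,np.degrees(np.arctan2(*(y[:2]-c)[::-1])))
rd=[onz(w,C((100,230)),.018),onz(w,C((205,250)),.018)]; print("red",rd,[np.degrees(np.arctan2(*(q[:2]-c)[::-1])) for q in rd])
ob=[(w,(237,52.5),(-.077,.122,.009)),(w,(391,55),(.077,.122,.009)),(w,(369,276),(.077,-.122,.009)),(w,(240,274),(-.077,-.122,.009))]
print(fitpose(ob,(.53,0)))
```

```text
hex c [0.53903638 0.00875865] r [0.0106 0.0119 0.0119 0.01   0.0118 0.0113] ang [-168.2  135.5   69.5   10.6  -45.4 -107.8]
mod60 [11.77539471 15.47689495  9.45643629 10.63206362 14.60642954 12.23343371]
rim [[ 0.5217  0.0063  0.054 ]
 [ 0.5575  0.012   0.054 ]
 [ 0.5343  0.0244  0.054 ]
 [ 0.5419 -0.0098  0.054 ]] [0.53958536 0.00918297 0.054     ] [0.53813656 0.00733007 0.054     ]
mark [ 0.52915947 -0.00538933  0.054     ] -124.91945929618502
red [array([0.50005638, 0.00402682, 0.018     ]), array([0.51396397, 0.00380163, 0.018     ])] [np.float64(-173.0786523710623), np.float64(-168.81638432956456)]
(array([0.53929872, 0.00691258, 0.16048881]), array([[-2.7, -1.1],
       [ 1.4, -0.2],
       [ 0.8,  1.2],
       [-0.5,  1.4]]))
```

Run:
```python
from h import *
w=load("w10"); o=r.get_obs()
tp=np.array([.46776,-.31842,.07588]); Rt=R.from_rotvec([-1.04,1.444,-1.444])
for x in (-.011,.011):
  for y in (0,-.01,-.03):
    print(x,y,proj(w,Rt.apply([x,y,-.0085])+tp).round(1),proj(w,Rt.apply([x,y,.0085])+tp).round(1))
im=cv2.imread("pics/w10_full.png")[240:350,210:350]; cv2.imwrite("pics/w10c.png",cv2.resize(im,None,fx=5.5,fy=5.5,interpolation=cv2.INTER_CUBIC))
im=cv2.imread("pics/w13_full.png")[250:400,190:380]; cv2.imwrite("pics/w13d.png",cv2.resize(im,None,fx=4,fy=4,interpolation=cv2.INTER_CUBIC))
w=load("w13");tp=o["tcp_pos"];Rt=R.from_rotvec(o["orientation"])
for x in (-.011,.011):
  for y in (-.005,-.01,-.03):
    print(x,y,proj(w,Rt.apply([x,y,-.0225])+tp).round(1),proj(w,Rt.apply([x,y,.0225])+tp).round(1))
```

```text
-0.011 0 [[261.3 272.4]] [[300.4 272.4]]
-0.011 -0.01 [[260.1 284.1]] [[301.6 284.1]]
-0.011 -0.03 [[256.9 312.4]] [[304.3 312.4]]
0.011 0 [[262.3 315.2]] [[299.6 315.2]]
0.011 -0.01 [[261.1 328.8]] [[300.6 328.8]]
0.011 -0.03 [[258.4 361.2]] [[303.  361.2]]
-0.011 -0.005 [[223.7 278.8]] [[330.3 279.1]]
-0.011 -0.01 [[221.9 284.9]] [[331.8 285.2]]
-0.011 -0.03 [[213.4 313.2]] [[338.8 313.6]]
0.011 -0.005 [[226.5 322.5]] [[327.9 322.8]]
0.011 -0.01 [[224.8 329.5]] [[329.2 329.8]]
0.011 -0.03 [[217.3 361.9]] [[335.4 362.3]]
```

View pics/w10c.png

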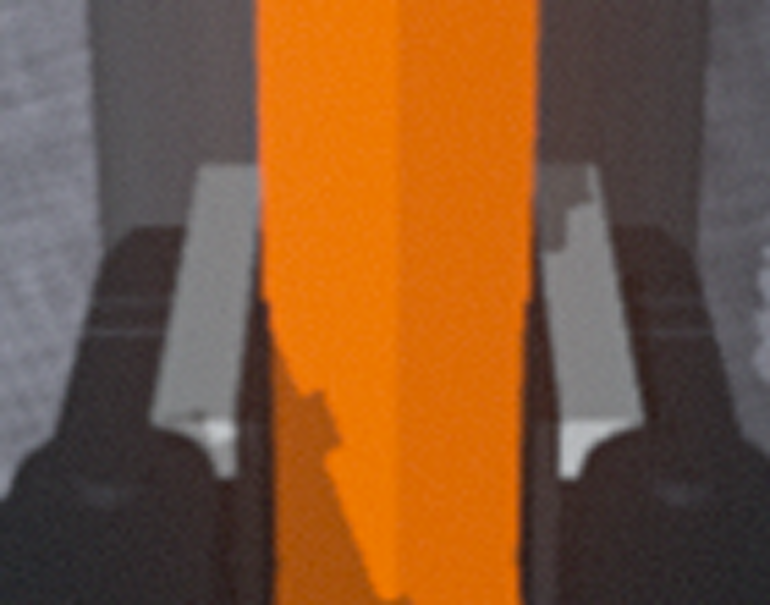

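View pics/w13d.png

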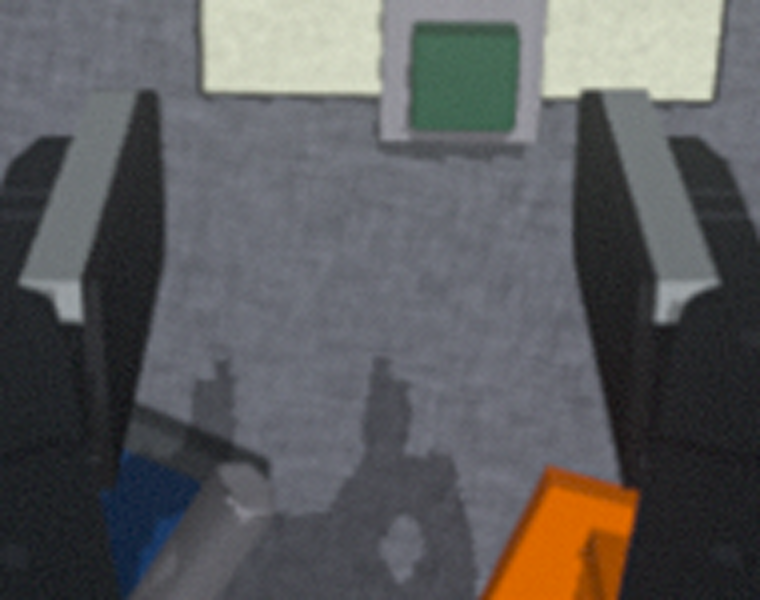

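Run:
```python
from h import *
o=r.get_obs()
for _ in range(3):
    w=r.grab_frame("wrist"); o=r.get_obs(); Rt=R.from_rotvec(o["orientation"]); Rc=R.from_rotvec(w["orientation"])
    print(o["tcp_pos"].round(5),Rt.inv().apply(w["position"]-o["tcp_pos"]).round(4),(Rt.inv()*Rc).as_rotvec().round(4))
w=load("w10");tp=np.array([.46776,-.31842,.07588]); Rt=R.from_rotvec([-1.04,1.444,-1.444])
print(Rt.inv().apply(w["position"]-tp).round(4),(Rt.inv()*R.from_rotvec(w["orientation"])).as_rotvec().round(4))
w=load("w9");tp=np.array([ 0.4682137 ,-0.31964173 , 0.11534875]); Rt=R.from_rotvec([-1.042,1.442,-1.444])
print(Rt.inv().apply(w["position"]-tp).round(4),(Rt.inv()*R.from_rotvec(w["orientation"])).as_rotvec().round(4))
w=load("w7");tp=np.array([ 0.48914833 ,-0.08004779 , 0.28625896]); Rt=R.from_rotvec([-1.044,1.445,-1.446])
print(Rt.inv().apply(w["position"]-tp).round(4),(Rt.inv()*R.from_rotvec(w["orientation"])).as_rotvec().round(4))
```

```text
[0.50876 0.00421 0.25058] [-0.0874 -0.1421  0.0021] [ 0.9592 -1.3482  0.962 ]
[0.50877 0.0042  0.25064] [-0.0871 -0.1422  0.0021] [ 0.9596 -1.3479  0.9615]
[0.50877 0.0044  0.25067] [-0.0869 -0.1423  0.0021] [ 0.9598 -1.3476  0.9613]
[-0.0878 -0.1423  0.0005] [ 0.9592 -1.3483  0.9606]
[-0.0877 -0.1423  0.0005] [ 0.9594 -1.3481  0.9608]
[-0.0877 -0.1424  0.0005] [ 0.9598 -1.3482  0.961 ]
```

>>> {"api": "send_rows", "payload": {"rows": "-0.003 -0.03 0 0 0 -0.1;-0.003 -0.03 0 0 0 -0.1;-0.003 -0.03 0 0 0 -0.1;-0.003 -0.03 0 0 0 -0.1;-0.003 -0.03 -0.01 0 0 -0.1;-0.003 -0.03 -0.01 0 0 0;-0.003 -0.03 -0.01 0 0 0;-0.003 -0.03 -0.02 0 0 0;-0.005 -0.03 -0.02 0 0 0;-0.005 -0.0325 -0.02 0 0 0;0 0 -0.02 0 0 0;0 0 0 0 0 0;0 0 0 0 0 0"}}

```text
clock: 15.85
tcp_pos: [0.4745, -0.2967, 0.1407]
orientation: [-1.041, 1.443, -1.446]
contact_force: [0.4, 0.8, 0.6]
grip_width: 0.0453
```

Run:
```python
from h import *
o=r.get_obs(); print(o["joints"].round(3),o["tcp_pos"],R.from_rotvec(o["orientation"]).as_matrix().round(3))
snap("wrist","w14")
```

```text
[-0.09   0.475  0.7    1.954 -0.398  0.853  0.499] [ 0.47449454 -0.29667349  0.14066906] [[-0.319 -0.002  0.948]
 [-0.948 -0.003 -0.319]
 [ 0.003 -1.    -0.001]]
```

View pics/w14.png

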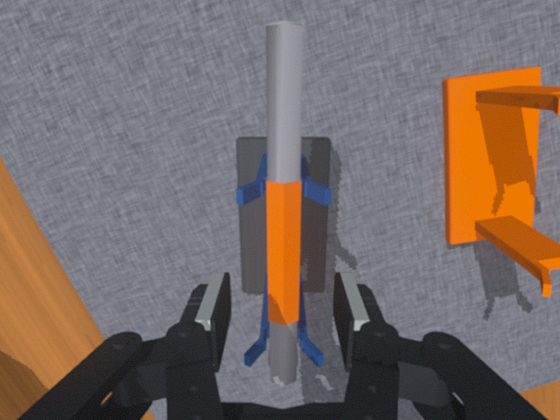

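>>> {"api": "send_rows", "payload": {"rows": "0.0005 -0.001 -0.013 0 0 0;0 0 -0.013 0 0 0;0 0 -0.013 0 0 0;0 0 -0.013 0 0 0;0 0 -0.0125 0 0 0;0 0 0 0 0 0;0 0 0 0 0 0"}}

```text
clock: 16.6
tcp_pos: [0.4749, -0.2976, 0.0755]
orientation: [-1.042, 1.443, -1.446]
contact_force: [-0.5, 0.7, 0.1]
grip_width: 0.0448
```

>>> {"api": "send_rows", "payload": {"rows": "0 0 0 0 0 0;0 0 0 0 0 0;0 0 0 0 0 0;0 0 0 0 0 0;0 0 0 0 0 0;0 0 0 0 0 0", "grip": 0, "grip_force": 110}}

```text
clock: 17.2
tcp_pos: [0.4755, -0.2977, 0.0767]
orientation: [-1.04, 1.442, -1.446]
contact_force: [-1.0, 0.5, 5.6]
grip_width: 0.0169
```

Run:
```python
from h import *
o=r.get_obs(); print(o["tcp_pos"],o["contact_force"],o["moment"],o["grip_width"])
f=snap("wrist","w15"); im=f["pixels"].astype(int)
m=(im[:,:,0]-im[:,:,2]>90)
for c in (276,282,288):
    rr=np.where(m[100:400,c])[0]+100; print(c,rr.min(),rr.max())
```

```text
[ 0.47552689 -0.29772846  0.07668048] [-1.04611092  0.53075124  5.62190182] [ 0.20314849  0.26254351 -0.14747049] 0.0169268522956474
276 228 399
282 230 399
288 228 399
```

View pics/w15.png

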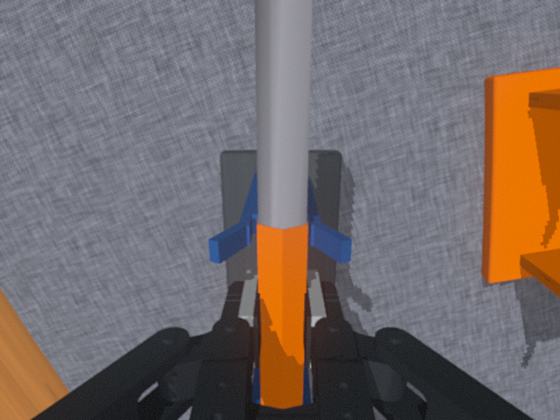

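>>> {"api": "send_rows", "payload": {"rows": "0 0 0.015 0 0 0;0 0 0.025 0 0 0;0 0 0.03 0 0 0;0 0 0.03 0 0 0;0 0 0.025 0 0 0;0.003 0.025 0 0 0 0.1086;0.003 0.03 0 0 0 0.1086;0.003 0.03 0 0 0 0.1086;0.003 0.03 0 0 0 0.1086;0.003 0.03 0 0 0 0.1086;0.004 0.03 0 0 0 0;0.004 0.03 0 0 0 0;0.004 0.03 0 0 0 0;0.004 0.03 0 0 0 0;0.004 0.03 0 0 0 0;0.004 0.03 0 0 0 0;0.0045 0.03 0 0 0 0;0 0.035 0 0 0 0;0 0 0 0 0 0;0 0 0 0 0 0"}}

```text
clock: 19.25
tcp_pos: [0.5181, 0.0931, 0.201]
orientation: [-1.309, 1.043, -1.047]
contact_force: [-0.2, -0.4, -4.2]
grip_width: 0.0164
```

Run:
```python
from h import *
o=r.get_obs(); print(o["joints"].round(3),o["tcp_pos"],o["contact_force"],o["moment"],R.from_rotvec(o["orientation"]).as_matrix().round(3))
snap("wrist","w16");snap("top","t16",(180,160,340,280),5);snap("side","s16",(220,180,360,320),4.2)
```

```text
[-0.728  0.289  0.52   1.968 -0.173  0.929  0.099] [0.51810063 0.09314705 0.20097945] [-0.21657741 -0.37196527 -4.15331895] [-0.01655599  0.00660879  0.00407536] [[ 0.22  -0.     0.976]
 [-0.976 -0.004  0.22 ]
 [ 0.004 -1.    -0.001]]
```

View pics/w16.png

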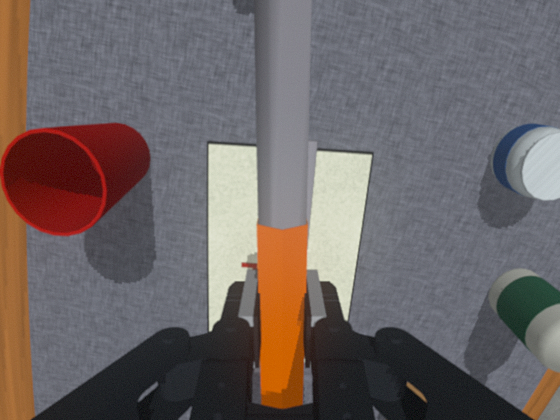

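View pics/t16.png

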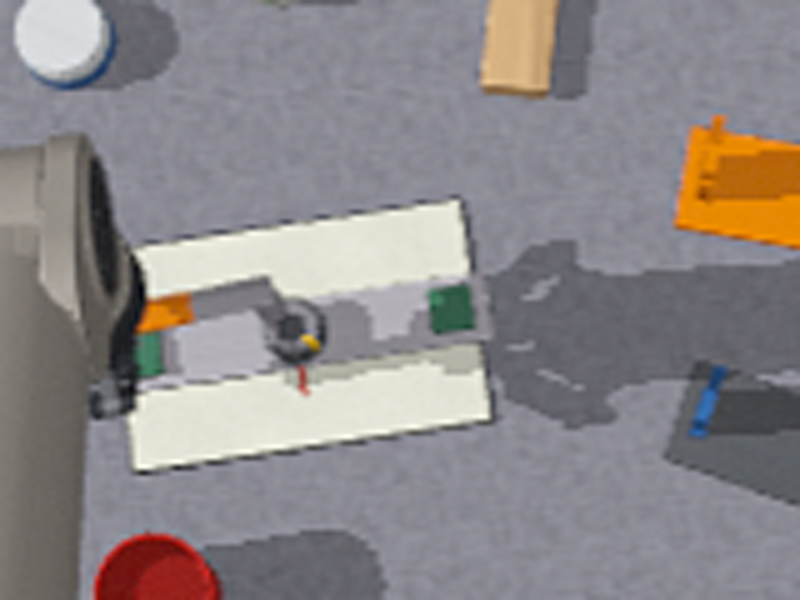

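View pics/s16.png

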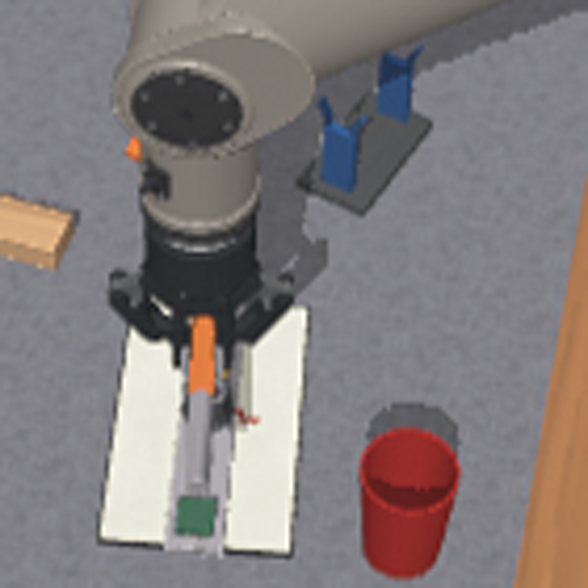

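Run:
```python
from h import *
t=load("t16"); o=r.get_obs()
im=cv2.imread("pics/t16_full.png")[205:240,200:260]; cv2.imwrite("pics/t16c.png",cv2.resize(im,None,fx=13,fy=13,interpolation=cv2.INTER_CUBIC))
im=cv2.imread("pics/t1_full.png")[205:240,200:260]; cv2.imwrite("pics/t1c.png",cv2.resize(im,None,fx=13,fy=13,interpolation=cv2.INTER_CUBIC))
Rt=R.from_rotvec(o["orientation"])
for s1 in (.0875,.0905):
    E=Rt.apply([s1,-.019,0])+o["tcp_pos"]; T=E-[0,0,.075]
    print(E.round(4),proj(t,[E,T]).round(2))
print("screw top pred",proj(t,[[.5357,.0046,.054],[.5374,.0054,.054]]).round(2))
```

```text
[0.5373 0.0057 0.2203] [[231.57 217.15]
 [234.24 220.56]]
[0.5379 0.0028 0.2203] [[232.56 216.94]
 [235.19 220.36]]
screw top pred [[237.52 224.79]
 [237.29 224.27]]
```

View pics/t16c.png

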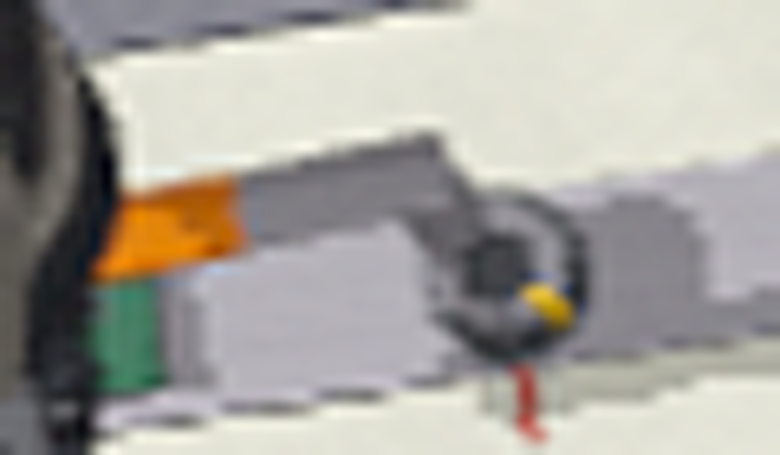

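View pics/t1c.png

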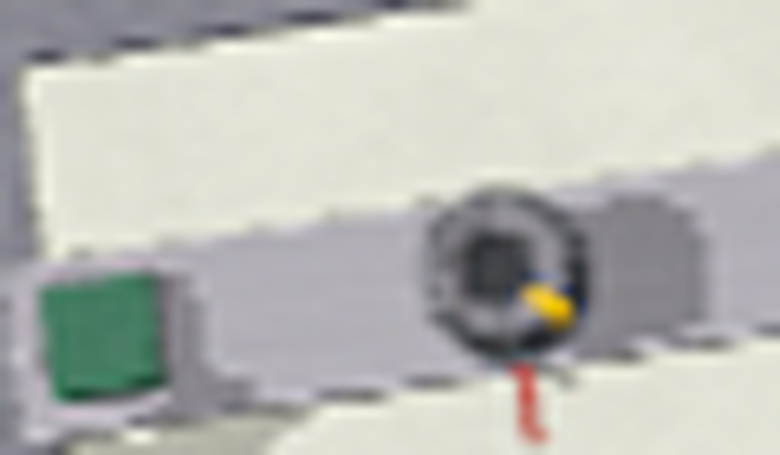

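>>> {"api": "send_rows", "payload": {"rows": "-0.001 -0.0015 -0.016 0 0 0;0 -0.0015 -0.016 0 0 0;0 0 -0.016 0 0 0;0 0 -0.016 0 0 0;0 0 -0.014 0 0 0;0 0 0 0 0 0;0 0 0 0 0 0"}}

```text
clock: 20.1
tcp_pos: [0.5178, 0.089, 0.123]
orientation: [-1.307, 1.045, -1.049]
contact_force: [0.9, 0.1, -4.1]
grip_width: 0.0165
```

Run:
```python
from h import *
o=r.get_obs(); print(o["tcp_pos"],o["contact_force"],o["moment"])
t=snap("top","t17");snap("side","s17",(220,180,360,320),4.2)
snap("wrist","w17")
im=cv2.imread("pics/t17_full.png")[205:240,200:260]; cv2.imwrite("pics/t17c.png",cv2.resize(im,None,fx=13,fy=13,interpolation=cv2.INTER_CUBIC))
Rt=R.from_rotvec(o["orientation"])
for s1 in (.0875,.0905):
    E=Rt.apply([s1,-.019,0])+o["tcp_pos"]; T=E-[0,0,.075]
    print(E.round(4),proj(t,[E,T]).round(2))
```

```text
[0.5177762  0.08899043 0.12300474] [ 0.92603925  0.13496765 -4.07498517] [ 0.05787697 -0.01256961 -0.00558645]
[0.5367 0.0036 0.1423] [[235.01 220.87]
 [237.41 223.96]]
[0.5374 0.0007 0.1423] [[235.95 220.67]
 [238.32 223.77]]
```

View pics/t17c.png

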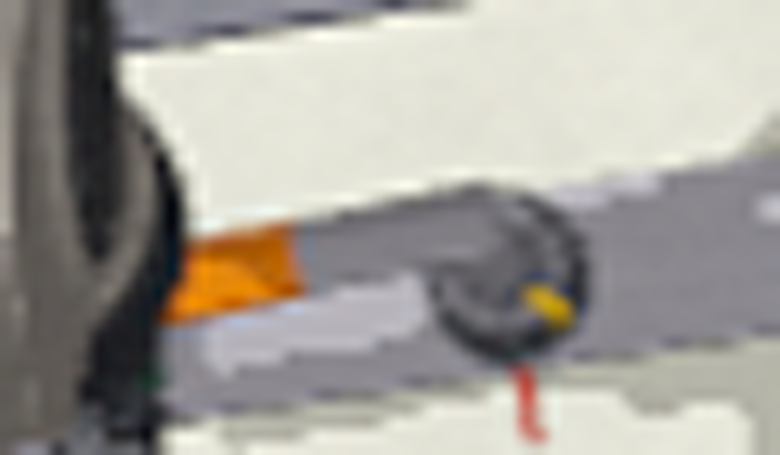

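View pics/s17.png

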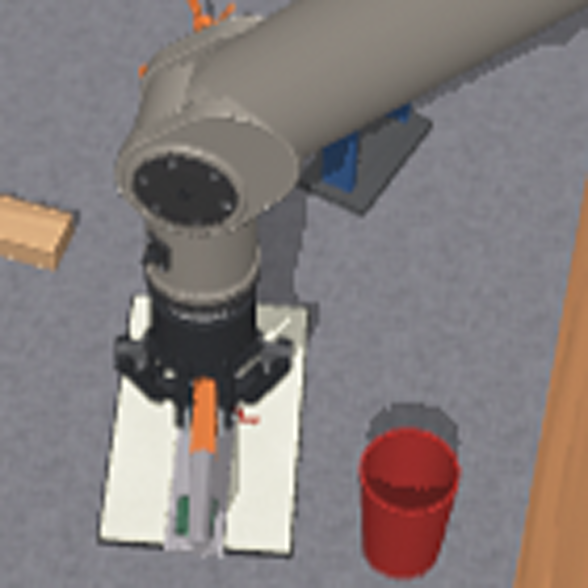

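Run:
```python
from h import *
o=r.get_obs(); Rt=R.from_rotvec(o["orientation"])
for tag,obs in (("t16",(238,213)),("t17",(296,261))):
  t=load(tag); tp=o["tcp_pos"] if tag=="t17" else np.array([.5181,.09315,.20098])
  for s1 in (.0875,.0905):
    P=Rt.apply([s1-.04,-.019-.007,0])+tp
    print(tag,s1,"pred",proj(t,P).round(2),"obs",uc(obs,(200,205),13).round(2), "world by top at that z",onz(t,uc(obs,(200,205),13),P[2]).round(4),P.round(4))
print("ring by top",onz(t,uc((507,270),(200,205),13),.054))
im=load("t17")["pixels"];
```

```text
t16 0.0875 pred [[217.33 219.69]] obs [217.85 220.92] world by top at that z [0.5247 0.0452 0.2271] [0.5284 0.0469 0.2271]
t16 0.0905 pred [[218.33 219.48]] obs [217.85 220.92] world by top at that z [0.5247 0.0452 0.2271] [0.529  0.0439 0.2271]
t17 0.0875 pred [[221.93 223.04]] obs [222.31 224.62] world by top at that z [0.5237 0.042  0.1498] [0.5286 0.0433 0.1498]
t17 0.0905 pred [[222.87 222.84]] obs [222.31 224.62] world by top at that z [0.5237 0.042  0.1498] [0.5292 0.0403 0.1498]
ring by top [0.53401206 0.00121342 0.054     ]
```

Run:
```python
from h import *
out=[]
for n in ("t17","t1"):
    im=cv2.imread(f"pics/{n}_full.png")[212:236,216:252]; im=cv2.resize(im,None,fx=11,fy=22,interpolation=cv2.INTER_LINEAR) if 0 else cv2.resize(im,None,fx=11,fy=11,interpolation=cv2.INTER_CUBIC)
    out.append(cv2.convertScaleAbs(im,alpha=1.8,beta=-60))
cv2.imwrite("pics/cmp17.png",np.vstack(out))
```

```text
(no output)
```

View pics/cmp17.png

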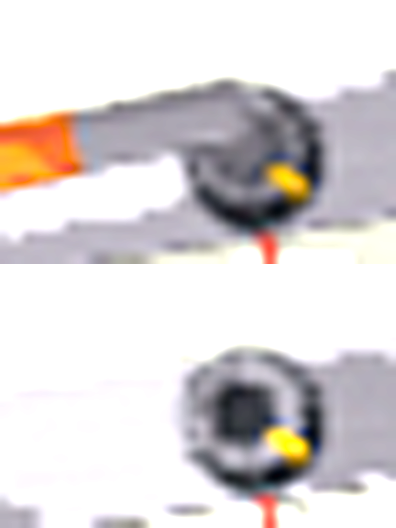

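View pics/w17.png

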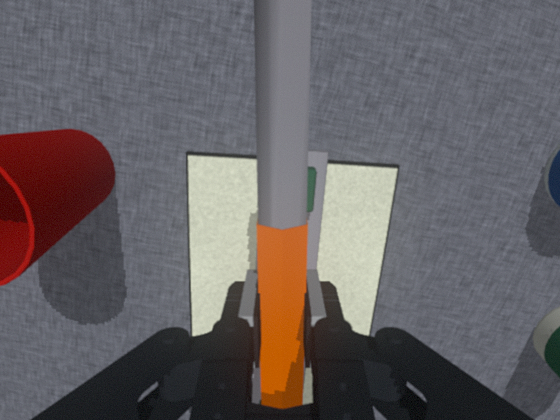

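>>> {"api": "send_rows", "payload": {"rows": "0.0005 -0.001 -0.006 0 0 0;0 0 -0.006 0 0 0;0 0 -0.004 0 0 0;0 0 -0.003 0 0 0;0 0 0 0 0 0"}}

```text
clock: 20.75
tcp_pos: [0.5182, 0.0887, 0.1035]
orientation: [-1.308, 1.044, -1.048]
contact_force: [-0.5, 0.4, -2.6]
grip_width: 0.0168
```

Run:
```python
from h import *
o=r.get_obs(); print(o["tcp_pos"],o["contact_force"],o["moment"])
```

```text
[0.51819632 0.08870945 0.10350532] [-0.47798636  0.3663349  -2.55093857] [ 0.11480907 -0.04467393 -0.00935724]
```

>>> {"api": "send_rows", "payload": {"rows": "0 0 -0.003 0 0 0;0 0 -0.003 0 0 0;0 0 -0.002 0 0 0;0 0 0 0 0 0"}}

```text
clock: 21.15
tcp_pos: [0.5185, 0.0887, 0.0956]
orientation: [-1.307, 1.044, -1.048]
contact_force: [1.9, 0.9, -3.9]
grip_width: 0.0165
```

Run:
```python
from h import *
o=r.get_obs(); print(o["tcp_pos"],o["contact_force"],o["moment"])
```

```text
[0.51845182 0.08873409 0.09559152] [ 1.86901255  0.91131204 -3.94776787] [ 0.4667109  -0.47754573  0.19000663]
```

>>> {"api": "send_rows", "payload": {"rows": "0 0 -0.003 0 0 0;0 0 -0.003 0 0 0;0 0 -0.003 0 0 0;0 0 0 0 0 0"}}

```text
clock: 21.55
tcp_pos: [0.5183, 0.0887, 0.0865]
orientation: [-1.307, 1.044, -1.048]
contact_force: [2.8, 2.6, -2.9]
grip_width: 0.0166
```

Run:
```python
from h import *
o=r.get_obs(); print(o["tcp_pos"],o["contact_force"],o["moment"])
t=snap("top","t18",(190,190,270,250),9)
```

```text
[0.51833548 0.08871221 0.08649924] [ 2.84903542  2.58405571 -2.89296582] [ 0.71924097 -0.66192457  0.28185573]
```

View pics/t18.png

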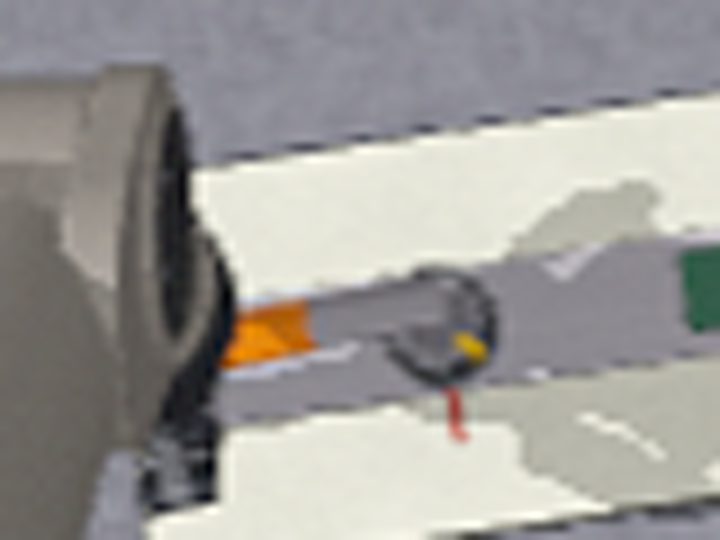

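>>> {"api": "send_rows", "payload": {"rows": "0.0005 0.0005 -0.002 0 0 0;0 0 -0.0015 0 0 0;0 0 -0.0015 0 0 0;0 0 0 0 0 0"}}

```text
clock: 22.0
tcp_pos: [0.5188, 0.0901, 0.0824]
orientation: [-1.306, 1.045, -1.047]
contact_force: [-1.8, 5.3, 7.8]
grip_width: 0.0166
```

Run:
```python
from h import *
o=r.get_obs(); print(o["tcp_pos"],o["contact_force"],o["moment"])
```

```text
[0.51879442 0.09012602 0.08243528] [-1.8348446   5.31916153  7.83933254] [ 0.60052622  0.25179849 -0.05341759]
```

```bash
cat > arc.py <<'E'
import numpy as np,sys
a0,d,n,rad=map(float,sys.argv[1:5]); n=int(n)
th=np.radians(a0-d*np.arange(n+1)); P=rad*np.c_[np.cos(th),np.sin(th)]
for q in np.diff(P,axis=0): print(q.round(4))
E
python3 arc.py 102.6 3 20 .089
```

```text
[0.0046 0.0009]
[0.0046 0.0007]
[0.0046 0.0004]
[0.0047 0.0002]
[ 0.0047 -0.0001]
[ 0.0046 -0.0003]
[ 0.0046 -0.0006]
[ 0.0046 -0.0008]
[ 0.0045 -0.001 ]
[ 0.0045 -0.0013]
[ 0.0044 -0.0015]
[ 0.0043 -0.0017]
[ 0.0042 -0.002 ]
[ 0.0041 -0.0022]
[ 0.004  -0.0024]
[ 0.0039 -0.0026]
[ 0.0037 -0.0028]
[ 0.0036 -0.003 ]
[ 0.0034 -0.0032]
[ 0.0032 -0.0033]
```

3° per row (0.0524 rad).

>>> {"api": "send_rows", "payload": {"rows": "0.0046 0.0009 0 0 0 -0.0524;0.0046 0.0007 0 0 0 -0.0524;0.0046 0.0004 0 0 0 -0.0524;0.0047 0.0002 0 0 0 -0.0524;0 0 0 0 0 0"}}

```text
clock: 22.5
tcp_pos: [0.5369, 0.0925, 0.0824]
orientation: [-1.217, 1.202, -1.202]
contact_force: [-2.5, 4.9, 9.7]
grip_width: 0.0166
```

Run:
```python
from h import *
o=r.get_obs(); print(o["tcp_pos"],o["contact_force"],o["moment"],R.from_rotvec(o["orientation"]).as_matrix().round(3)[:,0])
```

```text
[0.5368572  0.09247774 0.08237033] [-2.46391359  4.88882572  9.67286619] [0.52423396 0.70971677 0.35120591] [ 0.01  -1.     0.002]
```

>>> {"api": "send_rows", "payload": {"rows": "0.0047 -0.0001 0 0 0 -0.0524;0.0046 -0.0003 0 0 0 -0.0524;0.0046 -0.0006 0 0 0 -0.0524;0.0046 -0.0008 0 0 0 -0.0524;0 0 0 0 0 0"}}

```text
clock: 23.0
tcp_pos: [0.5552, 0.0907, 0.0823]
orientation: [-1.111, 1.356, -1.355]
contact_force: [-3.4, 5.9, 9.6]
grip_width: 0.0165
```

Run:
```python
from h import *
o=r.get_obs(); print(o["tcp_pos"],o["contact_force"],o["moment"],R.from_rotvec(o["orientation"]).as_matrix().round(3)[:,0])
t=snap("top","t19",(190,190,270,250),9)
```

```text
[0.55523135 0.09072797 0.08234135] [-3.35349674  5.92074211  9.63120594] [0.59980691 0.84989312 0.27144705] [-0.198 -0.98   0.002]
```

View pics/t19.png

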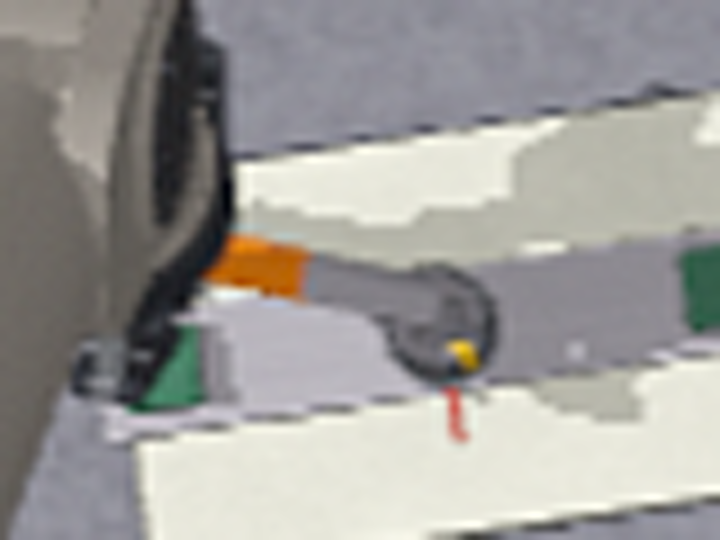

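>>> {"api": "send_rows", "payload": {"rows": "0.0045 -0.0005 0 0 0 -0.0524;0.0045 -0.0008 0 0 0 -0.0524;0.0044 -0.0015 0 0 0 -0.0524;0.0043 -0.0017 0 0 0 -0.0524;0.0042 -0.002 0 0 0 -0.0524;0 0 0 0 0 0"}}

```text
clock: 23.65
tcp_pos: [0.577, 0.0834, 0.0822]
orientation: [-0.958, 1.542, -1.542]
contact_force: [-1.7, 5.2, 7.0]
grip_width: 0.0168
```

Run:
```python
from h import *
o=r.get_obs(); print(o["tcp_pos"],o["contact_force"],o["moment"],R.from_rotvec(o["orientation"]).as_matrix().round(3)[:,0],o["joints"].round(2))
t=snap("top","t20",(190,190,270,250),9)
```

```text
[0.57697645 0.08337551 0.08222927] [-1.70648988  5.19408186  7.04333046] [0.37701956 0.8674479  0.25411747] [-0.446 -0.895  0.004] [-0.7   0.59  0.61  1.93 -0.47  0.77 -0.29]
```

View pics/t20.png

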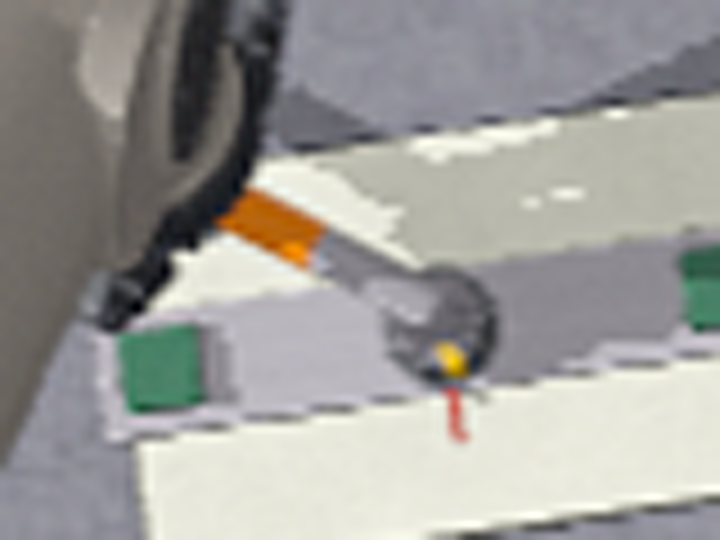

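>>> {"api": "send_rows", "payload": {"rows": "0.0041 -0.0022 0 0 0 -0.0524;0.004 -0.0024 0 0 0 -0.0524;0.0039 -0.0026 0 0 0 -0.0524;0 0 0 0 0 0"}}

```text
clock: 24.1
tcp_pos: [0.5889, 0.0762, 0.0822]
orientation: [-0.854, 1.651, -1.65]
contact_force: [-2.2, 4.6, 7.9]
grip_width: 0.0167
```

```bash
cat > st.py <<'E'
from h import *
import sys
o=r.get_obs(); x=R.from_rotvec(o["orientation"]).as_matrix()[:,0]
F=o["contact_force"];M=o["moment"];S=np.array([.5384,.0035,.1]);a=o["tcp_pos"]-S
print(o["clock"],o["tcp_pos"].round(4),F.round(1),M.round(2),"yaw",np.degrees(np.arctan2(-x[1],-x[0])).round(1),"Tz about screw",(np.cross(a,F)[2]+M[2]).round(2),"radial",(F@-x).round(1))
if len(sys.argv)>1: snap("top",sys.argv[1],(190,190,270,250),9)
E
python3 st.py t21
```

```text
24.1 [0.5889 0.0762 0.0822] [-2.2  4.6  7.9] [0.41 0.92 0.21] yaw 54.5 Tz about screw 0.6 radial 2.5
```

View pics/t21.png

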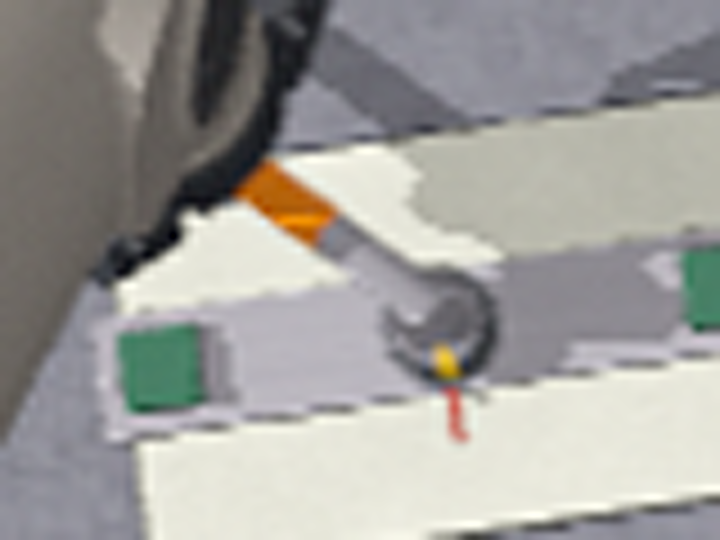

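>>> {"api": "send_rows", "payload": {"rows": "0.0038 -0.0027 0 0 0 -0.0524;0.0036 -0.0029 0 0 0 -0.0524;0 0 0 0 0 0"}}

```text
clock: 24.45
tcp_pos: [0.5961, 0.0705, 0.0822]
orientation: [-0.78, 1.722, -1.721]
contact_force: [-3.0, 3.6, 6.6]
grip_width: 0.0168
```

```bash
python3 st.py
```

```text
24.45 [0.5961 0.0705 0.0822] [-3.   3.6  6.6] [0.39 1.01 0.23] yaw 48.5 Tz about screw 0.64 radial 0.7
```

>>> {"api": "send_rows", "payload": {"rows": "0.0035 -0.0031 0 0 0 -0.0524;0.0033 -0.0033 0 0 0 -0.0524;0 0 0 0 0 0"}}

```text
clock: 24.75
tcp_pos: [0.6018, 0.0653, 0.0818]
orientation: [-0.706, 1.792, -1.786]
contact_force: [-5.0, 5.0, 9.1]
grip_width: 0.0164
```

```bash
python3 st.py t22
```

```text
24.75 [0.6018 0.0653 0.0818] [-5.   5.   9.1] [0.78 1.64 1.17] yaw 42.7 Tz about screw 1.79 radial -0.3
```

View pics/t22.png

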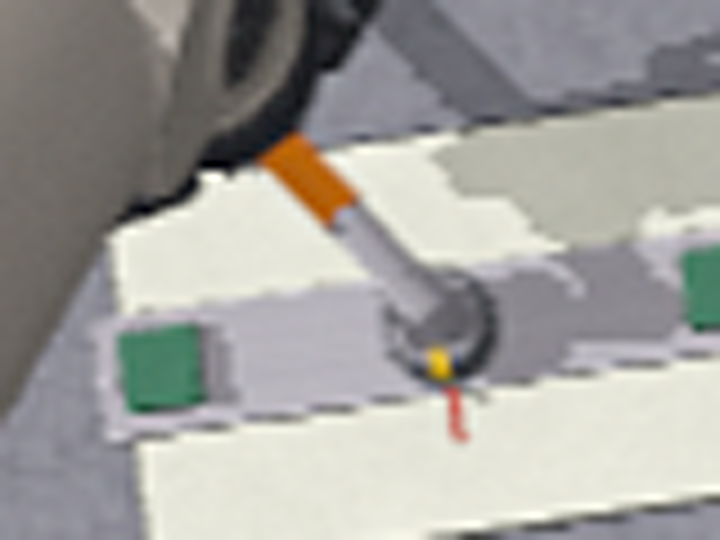

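>>> {"api": "send_rows", "payload": {"rows": "0.0021 -0.0022 0 0 0 -0.035;0 0 0 0 0 0"}}

```text
clock: 25.0
tcp_pos: [0.6033, 0.0638, 0.0816]
orientation: [-0.682, 1.814, -1.807]
contact_force: [-6.8, 6.1, 8.7]
grip_width: 0.0166
```

```bash
python3 st.py
python3 - <<'E'
from h import *
f=snap("wrist","w22")
E
```

```text
25.0 [0.6033 0.0638 0.0816] [-6.8  6.1  8.7] [1.03 1.88 1.69] yaw 40.8 Tz about screw 2.5 radial -1.2
```

View pics/w22.png

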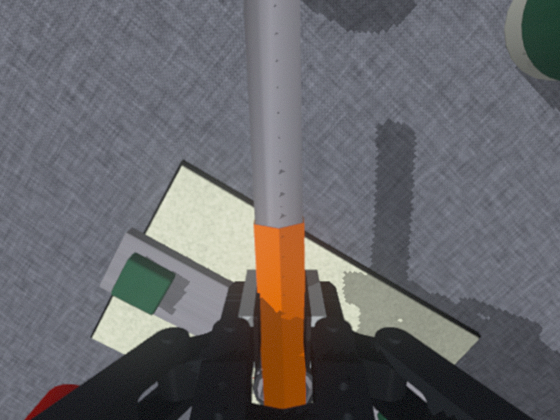

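>>> {"api": "send_rows", "payload": {"rows": "-0.0021 0.0022 0 0 0 0.035;-0.0021 0.0021 0 0 0 0.035;-0.0021 0.0021 0 0 0 0.035;0 0 0 0 0 0"}}

```text
clock: 25.45
tcp_pos: [0.5984, 0.0683, 0.0822]
orientation: [-0.755, 1.744, -1.742]
contact_force: [-1.8, 3.3, 6.2]
grip_width: 0.0164
```

```bash
python3 st.py
```

```text
25.45 [0.5984 0.0683 0.0822] [-1.8  3.3  6.2] [0.31 0.96 0.08] yaw 46.6 Tz about screw 0.39 radial 1.2
```

Torque relieved. Release and open enough to clear.

>>> {"api": "send_rows", "payload": {"rows": "0 0 0 0 0 0;0 0 0 0 0 0;0 0 0 0 0 0;0 0 0 0 0 0;0 0 0 0 0 0", "grip": 0.05}}

```text
clock: 25.95
tcp_pos: [0.5995, 0.0677, 0.0817]
orientation: [-0.752, 1.742, -1.745]
contact_force: [-0.0, 0.8, -0.5]
grip_width: 0.0497
```

```bash
python3 st.py t23
python3 - <<'E'
from h import *
f=snap("wrist","w23")
E
```

```text
25.95 [0.5995 0.0677 0.0817] [-0.   0.8 -0.5] [-0.05  0.07  0.01] yaw 46.5 Tz about screw 0.06 radial 0.6
```

View pics/w23.png

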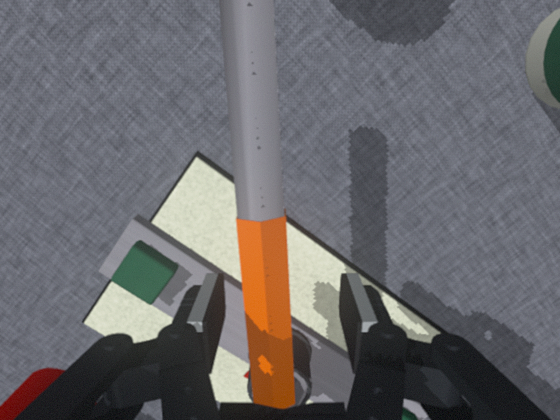

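>>> {"api": "send_rows", "payload": {"rows": "0 0 0.01 0 0 0;0 0 0.02 0 0 0;0 0 0.03 0 0 0;0 0 0.03 0 0 0;0 0 0.03 0 0 0;0 0 0.03 0 0 0;-0.03 0.03 0.02 0 0 0;-0.03 0.03 0 0 0 0;-0.03 0.03 0 0 0 0;-0.03 0.03 0 0 0 0;-0.03 0.03 0 0 0 0;-0.03 0.03 0 0 0 0;-0.02 0.03 0 0 0 0;0 0 0 0 0 0;0 0 0 0 0 0"}}

```text
clock: 27.55
tcp_pos: [0.3993, 0.2784, 0.2523]
orientation: [-0.753, 1.741, -1.742]
contact_force: [-0.3, -0.5, 0.1]
grip_width: 0.0502
```

```bash
python3 st.py t24
python3 - <<'E'
from h import *
f=snap("wrist","w24"); snap("side","s24",(170,170,370,320),4)
E
```

```text
27.55 [0.3993 0.2784 0.2523] [-0.3 -0.5  0.1] [-0.01 -0.    0.03] yaw 46.6 Tz about screw 0.17 radial -0.6
```

View pics/t24.png

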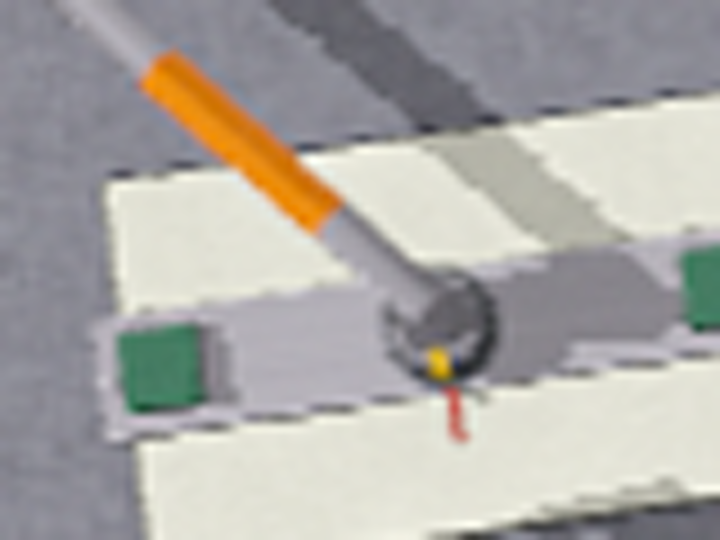

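View pics/s24.png

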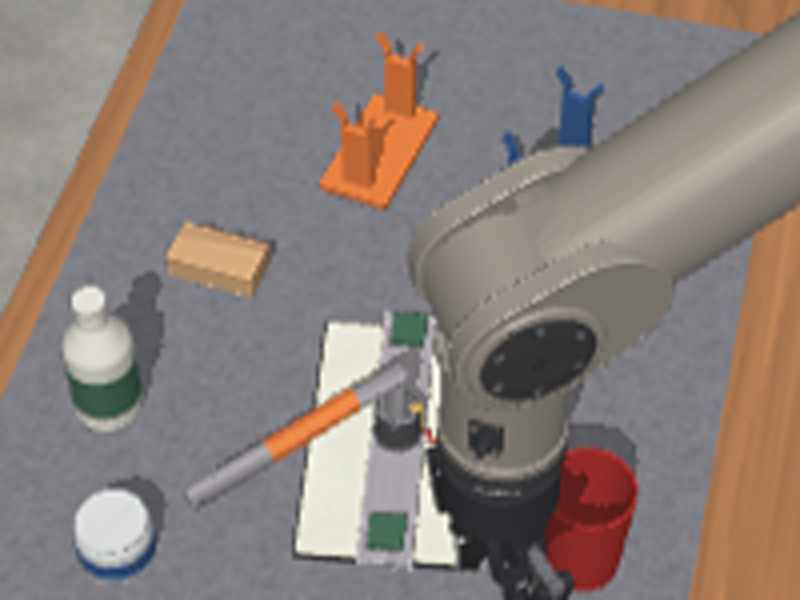

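View pics/w24.png

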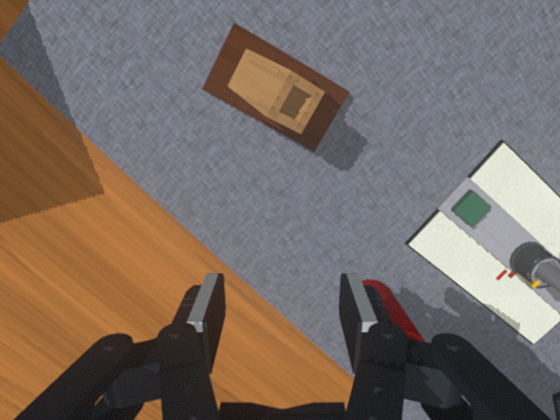

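View pics/t24_full.png

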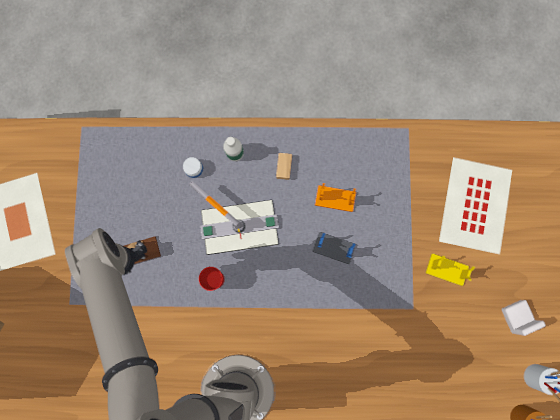

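Run:
```python
from h import *
t=load("t24"); c=np.array([.534,.0014])
m0=onz(t,uc((582,213),(110,180),4.4),.054)[:2]-c; m1=onz(t,uc((438.5,361),(190,190),9),.054)[:2]-c
print([np.degrees(np.arctan2(m[1],m[0]))%360 for m in (m0,m1)],np.linalg.norm(m0),np.linalg.norm(m1))
a=[onz(t,uc(p,(190,190),9),.018)[:2] for p in ((452,395),(456,415),)]
print(a,[np.degrees(np.arctan2(*(p-c)[::-1]))%360 for p in a])
im=t["pixels"].astype(int); Y=(im[:,:,0]>150)&(im[:,:,1]>110)&(im[:,:,2]<90); Y[:215]=0;Y[240:]=0;Y[:,:230]=0;Y[:,250:]=0
print(np.argwhere(Y))
w=load("w24"); e=np.array([.0016,.0031])
for p,z in (((538,284),.054),((513,273),.018),((500,276),.018)): print(p,onz(w,p,z)[:2]-e)
```

```text
[np.float64(232.1326288090918), np.float64(178.63751278693493)] 0.014406930400988891 0.014374239790322164
[array([5.11202463e-01, 7.70899360e-05]), array([ 0.50376187, -0.00157437])] [np.float64(183.32107173105237), np.float64(185.61782372853202)]
[[229 238]
 [230 238]
 [230 239]
 [231 238]
 [231 239]]
(538, 284) [ 0.52309706 -0.00064224]
(513, 273) [ 5.14635031e-01 -3.96973315e-04]
(500, 276) [0.50078559 0.0075589 ]
```

Run:
```python
from h import *
t=load("t24"); s=load("s24"); S=lambda *p:uc(p,(170,170),4); T=lambda *p:uc(p,(190,190),9)
im=cv2.imread("pics/t24_full.png")[170:210,180:220]; cv2.imwrite("pics/tt.png",cv2.resize(im,None,fx=9,fy=9,interpolation=cv2.INTER_CUBIC))
print("sleeve start",tri([(t,T(332,218)),(s,S(350,403))])); print("sleeve end",tri([(t,T(160,68)),(s,S(273,450))]))
```

```text
sleeve start (array([0.56894163, 0.03769137, 0.09003607]), [np.float64(0.002397183877972967), np.float64(0.002397183877973045)])
sleeve end (array([0.61930793, 0.10024678, 0.0945564 ]), [np.float64(0.00042529881064022027), np.float64(0.0004252988106403342)])
```

```bash
python3 -c "
from bench import r
print(r.hand_in())"
```

```text
the job is handed in; nothing more can be done
None
```

I handed the job in at about 27.6 s of the 64 s allowed. The screw is against its stop, and the key stands in the socket with the gripper clear.

**What I did**
- I drew the key out of the stand, levelled it and laid it across both blue forks. I let go and backed off, and the pictures showed the sleeve spanning both forks.
- I gripped it again further out along the long arm and lowered the short arm into the socket. It met the floor at TCP z = 0.082 m, the height expected for a fully seated key.
- I swept the long arm about 60° clockwise.

**Last checks**
- **Stop:** while turning, the torque stayed at about 0.6 N m. It then rose to 1.8 and 2.5 N m over the last few degrees, which is the stop. I eased the load before letting go.
- **Marks:** the yellow mark turned about 53° in the top view. It ended at 179°, against 183–186° measured for the red mark and 189° for the bar's -x side from the clamp fit. Those readings disagree by 5–10°, but the yellow mark is past the red rather than short of it, so I relied on the torque rise.
- **Key height:** triangulated from the top and side cameras, the long arm came out at 0.090–0.095 m, below the 0.101 m expected. That camera pair also read the screw head about 14 mm low, so after allowing for that the arm looks level and seated.
- **Other objects:** the bottle, cup, offcut and tin look unmoved in the last overview, judged by eye only.
- **Camera disagreement:** the wrist camera placed the rest and screw 4–6 mm from where the top and side cameras did. I aimed for the screw from the top view with the tip just above it, and the key went in.

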